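Label a rack of jars on the benchtop labeller

ROBOT

A 6-joint arm with a two-finger parallel gripper is mounted at the origin on the work surface. World frame = base frame: x ahead of the robot, y to its left, z up, the work surface at z = 0. Lengths are in m, angles in rad, forces in N, time in s.
With the tool pointing down it reaches from about 0.35 to 0.8 m from the base axis. Payload 7.3 kg.
Tool frame: the origin (TCP) lies midway between the tips of the shut fingers; the grasp point (between the pads) lies 19 mm behind it (r.pinch_z is the distance from the TCP to the grasp point, in m); z points along the fingers, y is the line along which they close (so a half turn about z gives the same grasp; the last joint's range is limited). The gripper opens to 85 mm and grips with 20 to 120 N. Pads are 22 mm wide; open, the fingers measure 114 mm over their backs; the gripper's body (76 mm by 85 mm) begins 54 mm behind the grasp point. The pads swing forward as they close: fully open they stand 13 mm farther back than shut.
Start: joints at [1.03, 0.342, 1.524, -0, 1.275, -0.146], TCP at [0.202, 0.485, 0.231] pointing down, gripper open.
Joint ranges: [-2.53, 2.53], [-0.77, 2.02], [0.04, 2.7], [-1, 4.14], [0.28, 2.66], [-3.11, 3.11]. Speed limits (rad/s): [2.57, 2.57, 3.14, 3.14, 3.14, 3.14].

INTERFACE

Orientations are given as a rotation vector (axis times angle).
In Python, from bench import r gives the robot as it stands.
- The arm moves only by the tool carry_out, never from a script. Its argument "plan" is a list of rows, each a list of 2 entries, a list of its own where there are three numbers: the shift along the tool's x, y, z in m, then the turn, a rotation vector about the tool's x, y, z in degrees. In form: [[[tx, ty, tz], [ax, ay, az]], ...]. A call has exactly 5 rows; each row is the pose to reach, as a shift and turn from the pose commanded when the call began, along the tool's axes at that moment; what a row does not reach only later rows make up. A row lasts 1/12 s, in which the tool goes at most 41.7 mm and 7.16 degrees, less where a joint would pass 70% of its speed; a pose out of reach is approached as far as the arm can. A call with a gripper value outside its range is refused whole. "gripper" is the closure, from -1 (fully open) to 1 (shut), set as the call begins (left out, the last holds). The fingers move at their own pace and stop on an object; the grip force is fixed at half the most. Time passes only in rows, so rows that repeat a pose let the fingers close, or fill a call up. It gives the time, the measured TCP pose, the force, the opening and the grip force at its end, in the units of the state.
- r.observe(): the state, without advancing time (a new reading comes with each control period).
- r.capture(name): name is "scene" or "top"; returns (picture, depth): 480x640x3 uint8, red, green, blue; 480x640 float32, m along the optical axis (not along the pixel's ray), 0 where there is no reading.
- r.camera_model(name): a dict with "vfov" (degrees; the focal length in pixels is half the picture's height over the tangent of half this angle, whatever the lens; pixels are square), "cx", "cy" (the principal point, pixels), "cam_to_world" (4x4, takes a point from camera to world coordinates). Camera axes: x right, y up, looking along -z (the intrinsics and any distortion apply to the point x, -y, -z); pixel columns grow to the right and rows downward; lengths in m; the calibration is good to about 2 mm. A picture is of the moment at which its call begins. camera_model takes no time and is no camera call.
- r.job_done(): hands the job in; it is judged then, once.
The state is a dict: "t": time; "joint_positions": joint angles; "joint_vel": joint speeds; "effort": joint torques, N m; "eef_pos": TCP position; "ee_rot": TCP orientation; "wrist_force": force on the tool from outside, world axes, zero at the start; "ft_torque": the same for the moment, N m; "gripper_width": finger opening in m; "grasp_force": force on a finger pad.
Only numpy, scipy, OpenCV 4.12 (cv2) and the standard library are available. Lean on these libraries where they do the work, as an engineer would, in place of code of your own. Each camera call takes 0.05 s, during which the arm holds its last target. There are 200 camera calls.

TASK

Label this rack of jars: lay every jar from the wooden rack on its side in the labeller's roller cradle, and switch the labeller on at the grey switch station: lift the clear cover, flip the red toggle over to on, and shut the cover again. With all the jars on the rollers, the toggle on and the cover shut, press the yellow pedal down to its stop and let it up, then lay all the jars back in the rack. Leave the toggle on and the cover shut, and do not disturb the other things on the bench.

Things in the scene. Friction and masses are not known exactly. Their poses are not given: they have to be found in the camera images.
- jarA_mid (a point): centre of an unlabelled jar of dark brown spread (jar A): a plain cylinder 58 mm in diameter and 82 mm long with a copper lid, about 0.33 kg, starting on its side in the wooden rack. Its y axis runs along the cylinder from base to lid. Absent (None) when this tray has fewer jars.
- jarB_mid (a point): centre of an unlabelled jar of dark brown spread (jar B): a plain cylinder 58 mm in diameter and 82 mm long with a copper lid, about 0.33 kg, starting on its side in the wooden rack. Its y axis runs along the cylinder from base to lid. Absent (None) when this tray has fewer jars.
- jarC_mid (a point): centre of an unlabelled jar of dark brown spread (jar C): a plain cylinder 58 mm in diameter and 82 mm long with a copper lid, about 0.33 kg, starting on its side in the wooden rack. Its y axis runs along the cylinder from base to lid. Absent (None) when this tray has fewer jars.
- rack_line (a point): where the axis of a jar lying in the wooden rack's V comes at the rack's mid-length, 62 mm above the table; y runs along the V, z up. Jars lie in it end to end, centres within 104 mm of this point along y (room for three).
- rack: wooden jar rack, fixed: a V of two slats 296 mm long between two end boards 292 mm apart inside and 58 mm tall. Origin on the table under its middle, y along the V. The slats stay 16 mm or more below a lying jar's axis and within 31 mm either side of it.
- cradle (a point): where the axis of a jar lying on both rollers of the labeller comes at their mid-length, 142 mm above the table; y runs along the rollers, x away from the robot to the label reel, z up. Jars lie on them end to end, centres within 110 mm of this point along y (room for three).
- labeller: black three-lane benchtop labeller, fixed; origin on the table below point cradle, same axes. Two rollers, 32 mm thick, 312 mm long, axes 52 mm apart, tops 21 mm below a lying jar's axis; side plates 318 mm apart inside, tops 12 mm below that axis (from 90 mm behind it, 31 mm above). The wide label reel, 156 mm across, begins 122 mm behind the cradle and rises 102 mm above it.
- cover_hinge (a point): middle of the splash cover's hinge axis, 98 mm above the table, at the far side of the switch station. y is the hinge axis; -x points from the hinge across the closed cover to its pull tab; z up.
- station: grey switch station, a fixed box 140 x 104 mm with a recessed toggle under a clear, yellow-edged cover; origin on the table 66 mm in front of the hinge axis, axes as cover_hinge. Recess 128 x 92 mm on the cover's centre line, its near inner wall 135 mm and far one 7 mm from the hinge axis; floor 40 mm, rim 95 mm above the table.
- cover_tab (a point): pinch point on the cover's yellow pull tab, on its centre line, 164 mm from the hinge axis, 23 mm clear of the box's front wall when closed. The tab is 14 mm wide along the hinge axis, 12 mm thick, and sticks out 40 mm past the cover's edge in its plane (16 mm beyond this point). Axes turn with the cover; at joint 0 parallel to cover_hinge.
- cover (a joint): cover angle: 0 closed flat on the box, 1.9 rad fully open, leaning back past upright. It swings up about cover_hinge; a friction hinge (about 1 N at the tab) keeps it wherever it is left.
- toggle_tip (a point): centre of the red ball, 16 mm across, at the tip of the toggle lever in the recess. The lever is 36 mm long; its pivot is 56 mm in front (-x) of the hinge axis, 45 mm above the table. The tip swings in the station's x-z plane.
- toggle (a joint): toggle angle: 0 is off (lever leaning 0.45 rad to the pull tab side, -x of cover_hinge), 0.9 rad is on (leaning as far to the hinge side). It stays where it is left; about 2 N at the tip moves it.
- pedal_press (a point): point on top of the pedal's yellow ribbed treadle, on its centre line, 110 mm from its hinge towards the free end (the treadle is 142 x 94 mm). At rest 65 mm above the table, the treadle rising to its free end at 0.28 rad; down on the stop it is 24 mm lower. The point moves with the treadle.
- treadle (a joint): treadle angle: 0 up, 0.22 rad down on its stop. A spring returns it; at the press point it takes about 6 N to start and 12 N at the stop.
- pedal: base of the pedal switch, a loose steel plate 170 x 112 mm standing on the table, 1.85 kg in all, with yellow cheeks 48 mm tall beside the hinge half. Origin at the middle of its underside; the treadle's free end points to its -x, z up.
- done1: bystander: a finished jar standing upright, 58 mm across, 82 mm tall, teal label, copper lid; origin at its underside
- done2: bystander: another finished standing jar, same size; origin at its underside
- done3: bystander: another finished standing jar, same size; origin at its underside
- labelroll: bystander: spare roll of labels standing on end, white and teal, 100 mm across, 70 mm tall; origin at its underside
- lids: bystander: stack of three copper lids, 57 mm across, 41 mm tall; origin at its underside
- marker: bystander: black and red marker pen, 130 x 12 mm; origin at its underside
Things that resemble listed ones, but are neither listed nor needed, are in the scene too. Leave any purple look-alike of the part that bears jarB_mid alone.

How it is judged:
By the outcome, as a careful person would: the job done as asked, in the order asked, and still so for the second after the job is handed in, with the robot touching nothing.
Of jarA, jarB, jarC only 2 to 3 are there at a start; the rules pass over those that are not, and their reading is None.
At some moment in a run one of pedal may be knocked a few centimetres aside while the robot is not near it.
Once in a run the grip may slacken for a moment while it holds something.
It also fails if it takes over 210 s, if anything falls off the work surface, if the arm or the gripper's body presses on something with over 40 N, if the wrist force passes 120 N, or if a joint passes its speed limit or range.

## Working session

There is one attempt and no reset: what is moved stays moved. The work goes in short steps, Python scripts to look and compute and a tool call to move; the robot and the scene stay as the last step left them, time stands still between calls to the robot, and variables do not carry over. Pictures are saved under pics/ and viewed, at most 14 in all, crops included, and the job is handed in when it is done.

Besides the shell and the picture viewer there is one more tool, called after ">>>" by a JSON object that holds its "fn" and its "kwargs", one argument or row to a line. carry_out: Moves the arm, as the interface text tells. Its arguments: {"type":"object","properties":{"plan":{"type":"array"},"gripper":{"type":"number"}},"required":["plan"]}

```bash
ls; mkdir -p pics
python3 - <<'E'
from bench import r
import cv2,numpy as np
for n in("scene","top"):
    p,d=r.capture(n); cv2.imwrite(f"pics/{n}0.png",p[:,:,::-1]); np.save(f"{n}0.npy",d)
    m=r.camera_model(n); print(n,m)
print(r.observe())
E
```

```text
pics
scene {'vfov': 55.59389008240213, 'cx': 321.1452155382037, 'cy': 230.43486794049622, 'cam_to_world': array([[-0.11708476, -0.65411248,  0.74728041,  1.25263655],
       [ 0.99300897, -0.08845649,  0.07815771,  0.07248385],
       [ 0.01497786,  0.75120723,  0.65989647,  0.77768653],
       [ 0.        ,  0.        ,  0.        ,  1.        ]])}
top {'vfov': 51.34614784594573, 'cx': 328.405092651708, 'cy': 241.7795737519152, 'cam_to_world': array([[ 0.01302462,  0.99356809, -0.11248467,  0.37347185],
       [-0.99957772,  0.01001522, -0.02727764, -0.03985818],
       [-0.02597564,  0.11279245,  0.99327898,  1.16113432],
       [ 0.        ,  0.        ,  0.        ,  1.        ]])}
{'t': 0.1, 'joint_positions': array([ 1.03002041e+00,  3.42613778e-01,  1.52489683e+00, -3.17321776e-05,
        1.27543879e+00, -1.45992658e-01]), 'joint_vel': array([-0.00012833, -0.00134335, -0.00149446,  0.00193157,  0.00013273,
       -0.00020102]), 'effort': array([ 2.34620100e-03, -4.34449196e+01, -2.46491629e+01, -6.53770917e-05,
        4.66654732e-03, -1.27019046e-06]), 'eef_pos': array([0.201717  , 0.48431183, 0.23072446]), 'ee_rot': array([-6.16006540e-01, -3.08016980e+00,  2.02252046e-03]), 'wrist_force': array([-0.46626262,  0.11542679, -0.50627155]), 'ft_torque': array([ 0.0602332 , -0.03677267,  0.0075932 ]), 'grasp_force': 0.0, 'gripper_width': 0.08531584925397012}
```

View pics/scene0.png

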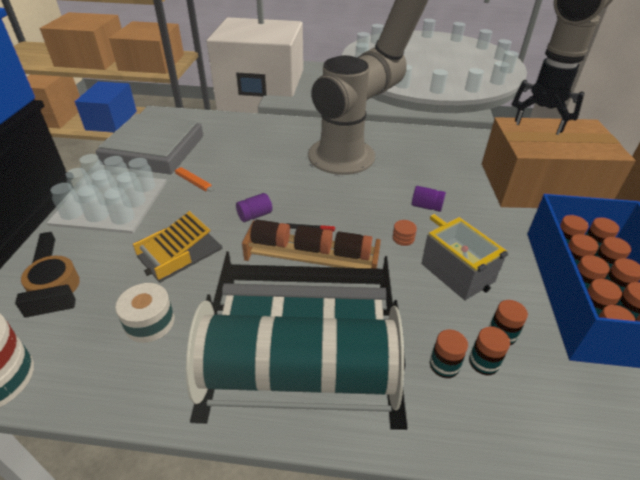

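View pics/top0.png

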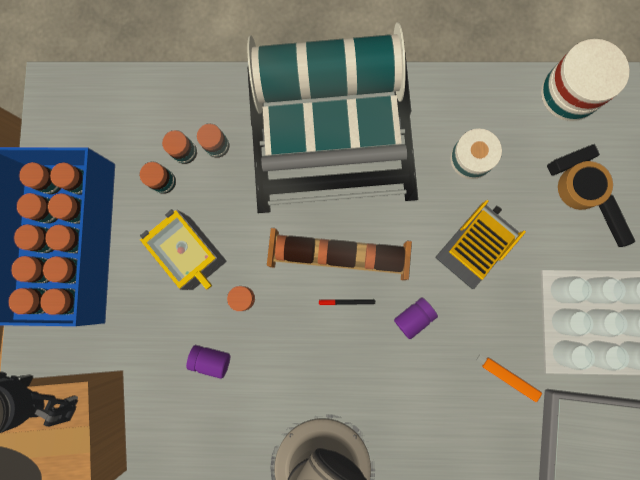

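Top view: rack with three jars at (295,248), (342,254), (385,259); station at (180,250), pedal at (483,243), labeller at (335,150). Possible confusions for a jar: the purple cylinders (208,362) and (416,318), the standing finished jars (155,177), (178,146), (211,138), and the blue tray's jars (45,240). I choose the dark-brown ones in the wooden rack; one enlarged crop checks this.

```bash
cat > h.py <<'E'
from bench import r
import cv2,numpy as np
from scipy.spatial.transform import Rotation as R
def ray(n,u,v,z,m=None):
    m=m or r.camera_model(n); f=240/np.tan(np.radians(m['vfov']/2)); T=m['cam_to_world']
    d=T[:3,:3]@np.array([(u-m['cx'])/f,-(v-m['cy'])/f,-1]); c=T[:3,3]
    return c+d*(z-c[2])/d[2]
def cloud(n,d):
    m=r.camera_model(n); f=240/np.tan(np.radians(m['vfov']/2)); T=m['cam_to_world']
    v,u=np.mgrid[:480,:640]; P=np.stack([(u-m['cx'])/f*d,-(v-m['cy'])/f*d,-d],-1)
    return P@T[:3,:3].T+T[:3,3]
E
python3 - <<'E'
from h import *
p=cv2.imread("pics/top0.png"); cv2.imwrite("pics/crop1.png",cv2.resize(p[10:310,130:530],None,fx=2,fy=2,interpolation=cv2.INTER_CUBIC))
d=np.load("top0.npy"); C=cloud("top",d)
for u,v in [(295,248),(342,254),(385,259),(335,156),(337,190),(337,197),(180,248),(208,280),(485,240),(488,210),(240,298),(345,302)]:
    print(u,v,C[v,u].round(3))
hsv=cv2.cvtColor(p,cv2.COLOR_BGR2HSV)
# rack+jar: fit
for nm,lo,hi,roi,z in [("yel",(22,150,120),(33,255,255),(130,200,230,300),.098),("ped",(22,150,120),(33,255,255),(430,190,540,300),.06),("wood+jar",(0,70,20),(22,255,255),(260,222,420,285),.062)]:
    x0,y0,x1,y1=roi; m=np.zeros((480,640),np.uint8); m[y0:y1,x0:x1]=cv2.inRange(hsv,lo,hi)[y0:y1,x0:x1]
    c=np.argwhere(m)[:,::-1].astype(np.float32); rc=cv2.minAreaRect(c); b=cv2.boxPoints(rc)
    print(nm,len(c),rc); print([ray("top",*q,z)[:2].round(3).tolist() for q in b], ray("top",*rc[0],z).round(3))
E
```

```text
295 248 [0.48  0.062 0.091]
342 254 [ 0.469 -0.04   0.091]
385 259 [ 0.459 -0.132  0.092]
335 156 [ 0.676 -0.023  0.123]
337 190 [ 0.629 -0.027 -0.001]
337 197 [ 0.604 -0.027  0.037]
180 248 [0.477 0.308 0.102]
208 280 [0.409 0.246 0.096]
485 240 [ 0.506 -0.356  0.055]
488 210 [ 0.577 -0.369  0.038]
240 298 [0.372 0.187 0.045]
345 302 [ 0.366 -0.048  0.014]
yel 1097 ((183.0866241455078, 255.8836669921875), (81.26551818847656, 47.56319046020508), 50.710594177246094)
[[0.495, 0.4], [0.562, 0.323], [0.426, 0.205], [0.361, 0.282]] [0.46  0.302 0.098]
ped 1765 ((484.3834533691406, 239.92941284179688), (51.70905685424805, 64.57417297363281), 39.957550048828125)
[[0.487, -0.264], [0.598, -0.357], [0.525, -0.442], [0.415, -0.349]] [ 0.506 -0.353  0.06 ]
wood+jar 3837 ((338.93157958984375, 253.75450134277344), (142.59271240234375, 39.1085090637207), 5.460212230682373)
[[0.442, 0.127], [0.529, 0.121], [0.501, -0.194], [0.416, -0.185]] [ 0.472 -0.033  0.062]
```

View pics/crop1.png

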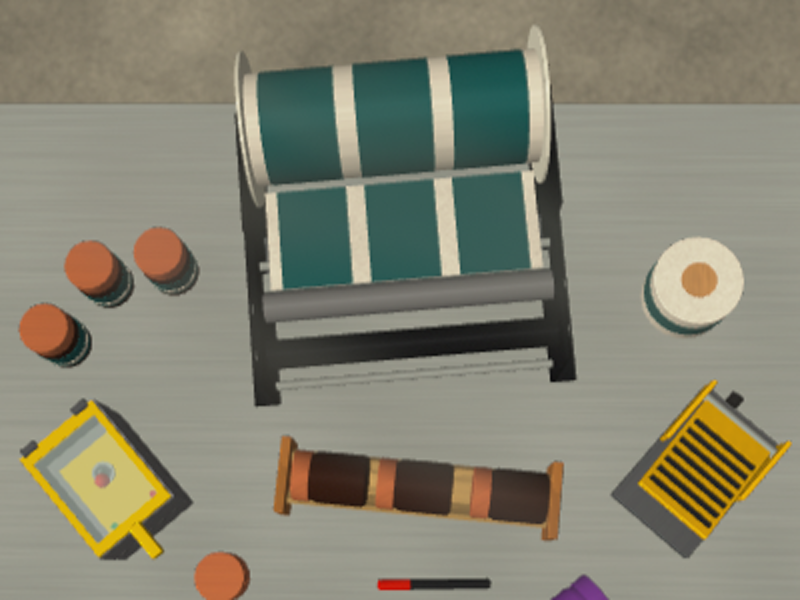

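Run:
```python
from h import *
C=cloud("top",np.load("top0.npy")); S=cloud("scene",np.load("scene0.npy"))
u=[]
for v in range(40,205,5): u.append((v,335,*C[v,336].round(3)))
for q in u: print(*q)
print("scene")
P=S.reshape(-1,3)
Q=P[(abs(P[:,1]+.025)<.006)&(P[:,0]>.56)&(P[:,0]<1)&(P[:,2]>.01)]; Q=Q[np.argsort(Q[:,0])]
for q in Q[::max(1,len(Q)//45)]: print(q.round(3))
# roller: points .10<z<.13 x .65-.72
P=C.reshape(-1,3); m=(P[:,2]>.118)&(P[:,2]<.128)&(P[:,0]>.63)&(P[:,0]<.73)&(abs(P[:,1]+.03)<.2)
Q=P[m]; print(len(Q),Q.min(0),Q.max(0)); print(np.polyfit(Q[:,1],Q[:,0],1))
for y0 in np.arange(-.18,.15,.04):
    q=Q[abs(Q[:,1]-y0)<.01]; print(y0.round(2),len(q),q[:,0].min() if len(q) else 0,q[:,0].max() if len(q) else 0)
```

```text
40 335 0.892 -0.024 0.205
45 335 0.875 -0.024 0.218
50 335 0.862 -0.024 0.221
55 335 0.851 -0.024 0.223
60 335 0.84 -0.024 0.224
65 335 0.833 -0.024 0.218
70 335 0.824 -0.024 0.214
75 335 0.815 -0.025 0.211
80 335 0.809 -0.025 0.203
85 335 0.804 -0.024 0.191
90 335 0.797 -0.024 0.181
95 335 0.796 -0.024 0.158
100 335 0.805 -0.024 0.11
105 335 0.791 -0.024 0.115
110 335 0.782 -0.024 0.112
115 335 0.77 -0.024 0.113
120 335 0.758 -0.024 0.116
125 335 0.747 -0.024 0.113
130 335 0.736 -0.024 0.114
135 335 0.724 -0.025 0.116
140 335 0.712 -0.025 0.117
145 335 0.702 -0.025 0.116
150 335 0.692 -0.025 0.113
155 335 0.678 -0.025 0.122
160 335 0.668 -0.025 0.12
165 335 0.69 -0.024 -0.001
170 335 0.677 -0.024 -0.002
175 335 0.635 -0.026 0.121
180 335 0.623 -0.026 0.122
185 335 0.613 -0.026 0.119
190 335 0.629 -0.024 -0.001
195 335 0.61 -0.025 0.031
200 335 0.605 -0.025 -0.0
scene
[ 0.614 -0.026  0.114]
[ 0.629 -0.024  0.118]
[ 0.635 -0.021  0.116]
[ 0.64  -0.028  0.118]
[ 0.642 -0.028  0.105]
[ 0.675 -0.028  0.119]
[ 0.684 -0.027  0.12 ]
[ 0.689 -0.024  0.115]
[ 0.697 -0.025  0.115]
[ 0.704 -0.0
[... 659 characters left out ...]
903 -0.021  0.191]
[ 0.905 -0.022  0.186]
[ 0.906 -0.021  0.18 ]
[ 0.907 -0.024  0.148]
[ 0.908 -0.027  0.174]
[ 0.909 -0.024  0.167]
[ 0.909 -0.028  0.173]
[ 0.911 -0.029  0.169]
2045 [ 0.63001293 -0.18610645  0.11800275] [0.72990187 0.14906715 0.12794779]
[0.01440943 0.67122524]
-0.18 104 0.6300629839837619 0.7271939009211954
-0.14 157 0.63001293466115 0.7280210578067985
-0.1 140 0.630048579237402 0.7252278295457721
-0.06 134 0.6300533062573275 0.727786165179296
-0.02 119 0.6300190111821075 0.7252828952212759
0.02 91 0.6303148965988906 0.7161302704051824
0.06 99 0.6565604096375877 0.7228855420755993
0.1 114 0.6518522083530522 0.7158249448103664
0.14 67 0.6323847626864654 0.7287316610299381
```

Run:
```python
from h import *
C=cloud("top",np.load("top0.npy")); p=cv2.imread("pics/top0.png"); hsv=cv2.cvtColor(p,cv2.COLOR_BGR2HSV)
P=C[225:285,262:420].reshape(-1,3); Q=P[P[:,2]>.080]
f=np.polyfit(Q[:,1],Q[:,0],1); print("jar line x=",f,"yaw deg",np.degrees(np.arctan(-f[0])))
ys=np.sort(Q[:,1]); h,e=np.histogram(ys,bins=np.arange(-.2,.14,.008)); print([(round(a,3),int(b)) for a,b in zip(e,h)])
for nm,a,b in [("grey",(262.5,163),(406,152.5)),("blk",(266,186),(407.5,177.5))]:
    A=ray("top",*a,.117);B=ray("top",*b,.117);print(nm,A.round(3),B.round(3),((A+B)/2).round(3),np.degrees(np.arctan2(-(A-B)[0],(A-B)[1])),np.linalg.norm(A-B))
# scene roller check
S=cloud("scene",np.load("scene0.npy")).reshape(-1,3)
m=(S[:,2]>.116)&(S[:,2]<.125)&(S[:,0]>.59)&(S[:,0]<.655)&(abs(S[:,1]+.03)<.16);q=S[m]; print("scene near",len(q),np.polyfit(q[:,1],q[:,0],1))
Q=C[165:200,255:415].reshape(-1,3);q=Q[(Q[:,2]>.116)&(Q[:,2]<.126)&(abs(Q[:,1]+.025)<.14)];print("top near",len(q),np.polyfit(q[:,1],q[:,0],1))
o=r.observe();M=R.from_rotvec(o['ee_rot']).as_matrix();print(M.round(3),r.pinch_z)
```

```text
jar line x= [0.08535863 0.47449565] yaw deg -4.8788626382547715
[(np.float64(-0.2), 0), (np.float64(-0.192), 0), (np.float64(-0.184), 0), (np.float64(-0.176), 50), (np.float64(-0.168), 80), (np.float64(-0.16), 74), (np.float64(-0.152), 81), (np.float64(-0.144), 86), (np.float64(-0.136), 76), (np.float64(-0.128), 72), (np.float64(-0.12), 76), (np.float64(-0.112), 77), (np.float64(-0.104), 68), (np.float64(-0.096), 46), (np.float64(-0.088), 0), (np.float64(-0.08), 0), (np.float64(-0.072), 49), (np.float64(-0.064), 83), (np.float64(-0.056), 88), (np.float64(-0.048), 77), (np.float64(-0.04), 110), (np.float64(-0.032), 84), (np.float64(-0.024), 81), (np.float64(-0.016), 62), (np.float64(-0.008), 80), (np.float64(0.0), 83), (np.float64(0.008), 29), (np.float64(0.016), 10), (np.float64(0.024), 82), (np.float64(0.032), 76), (np.float64(0.04), 72), (np.float64(0.048), 84), (np.float64(0.056), 82), (np.float64(0.064), 72), (np.float64(0.072), 81), (np.float64(0.08), 76), (np.float64(0.088), 76), (np.float64(0.096), 72), (np.float64(0.104), 8), (np.float64(0.112), 0), (np.float64(0.12), 0), (np.float64(0.128), 0)]
grey [0.661 0.133 0.117] [ 0.686 -0.175  0.117] [ 0.673 -0.021  0.117] 4.613976541250705 0.3086610428447279
blk [0.61  0.124 0.117] [ 0.631 -0.178  0.117] [ 0.621 -0.027  0.117] 3.9024007238854406 0.3023702258922834
scene near 1108 [-0.08608614  0.62619292]
top near 1534 [-0.0720028   0.62325546]
[[-0.923  0.385 -0.001]
 [ 0.385  0.923 -0.001]
 [ 0.    -0.001 -1.   ]] 0.0187
```

>>> {"fn": "carry_out", "kwargs": {
  "plan": [
    [[0,0,-0.04],[0,0,5]],
    [[0,0,-0.08],[0,0,10]],
    [[-0.03,-0.01,-0.08],[0,0,15]],
    [[-0.065,-0.025,-0.08],[0,0,20]],
    [[-0.1,-0.04,-0.08],[0,0,24]]
  ],
  "gripper": -1
}}

```text
t: 0.52
eef_pos: [0.2792, 0.4087, 0.3115]
ee_rot: [1.246, 2.884, 0.001]
wrist_force: [1.0, 0.6, -0.4]
gripper_width: 0.0854
grasp_force: 0.0
```

```bash
cat > d.py <<'E'
import sys
from h import *
x,y,z,psi=map(float,sys.argv[1:5]); c,s=np.cos(np.radians(psi)),np.sin(np.radians(psi))
G=np.array([[-s,c,0],[c,s,0],[0,0,-1]]); o=r.observe(); M=R.from_rotvec(o['ee_rot']).as_matrix()
print("t",round(o['t'],2),"pos",o['eef_pos'].round(4),"shift",(M.T@(np.array([x,y,z])-o['eef_pos'])).round(4),"turn",np.degrees(R.from_matrix(M.T@G).as_rotvec()).round(2),"w",round(o['gripper_width'],4),"gf",round(float(o['grasp_force']),1),"F",np.round(o['wrist_force'],1))
E
python3 d.py .463 -.134 .18 -4.9
```

```text
t 0.52 pos [0.2792 0.4087 0.3115] shift [-0.5212 -0.2381  0.1314] turn [ 4.000e-02 -2.000e-02  4.816e+01] w 0.0854 gf 0.0 F [ 1.   0.6 -0.4]
```

>>> {"fn": "carry_out", "kwargs": {
  "plan": [
    [[-0.035,-0.016,0],[0,0,5]],
    [[-0.07,-0.032,0],[0,0,10]],
    [[-0.11,-0.048,0],[0,0,15]],
    [[-0.145,-0.064,0.015],[0,0,20]],
    [[-0.18,-0.08,0.03],[0,0,24]]
  ]
}}

```text
t: 0.93
eef_pos: [0.3446, 0.2223, 0.2816]
ee_rot: [1.82, 2.559, 0.003]
wrist_force: [0.8, 0.1, -1.0]
gripper_width: 0.0857
grasp_force: 0.0
```

>>> {"fn": "carry_out", "kwargs": {
  "plan": [
    [[-0.038,0,0.01],[0,0,5]],
    [[-0.076,0,0.02],[0,0,10]],
    [[-0.114,0,0.03],[0,0,15]],
    [[-0.152,0,0.04],[0,0,20]],
    [[-0.19,0,0.04],[0,0,24]]
  ]
}}

```text
t: 1.35
eef_pos: [0.4062, 0.043, 0.2397]
ee_rot: [-2.312, -2.123, 0.004]
wrist_force: [-0.1, -0.2, 0.1]
gripper_width: 0.0852
grasp_force: 0.0
```

>>> {"fn": "carry_out", "kwargs": {
  "plan": [
    [[-0.035,0.014,0],[0,0,0]],
    [[-0.07,0.028,0.015],[0,0,0]],
    [[-0.105,0.042,0.03],[0,0,0]],
    [[-0.14,0.056,0.045],[0,0,0]],
    [[-0.172,0.07,0.06],[0,0,0]]
  ]
}}

```text
t: 1.77
eef_pos: [0.4631, -0.1345, 0.1806]
ee_rot: [-2.31, -2.129, 0.0]
wrist_force: [1.1, 0.9, 0.5]
gripper_width: 0.0854
grasp_force: 0.0
```

```bash
python3 d.py .463 -.134 .06 -4.9
```

```text
t 1.77 pos [ 0.4631 -0.1345  0.1806] shift [ 5.000e-04 -1.000e-04  1.206e-01] turn [-0.01 -0.    0.24] w 0.0854 gf 0.0 F [1.1 0.9 0.5]
```

>>> {"fn": "carry_out", "kwargs": {
  "plan": [
    [[0,0,0.04],[0,0,0]],
    [[0,0,0.08],[0,0,0]],
    [[0,0,0.11],[0,0,0]],
    [[0,0,0.132],[0,0,0]],
    [[0,0,0.132],[0,0,0]]
  ]
}}

```text
t: 2.18
eef_pos: [0.46, -0.1311, 0.0453]
ee_rot: [-2.303, -2.124, 0.005]
wrist_force: [-1.1, 0.3, 0.2]
gripper_width: 0.0852
grasp_force: 0.0
```

>>> {"fn": "carry_out", "kwargs": {
  "plan": [
    [[0,0,0],[0,0,0]],
    [[0,0,0],[0,0,0]],
    [[0,0,0],[0,0,0]],
    [[0,0,0],[0,0,0]],
    [[0,0,0],[0,0,0]]
  ],
  "gripper": 1
}}

```text
t: 2.6
eef_pos: [0.4653, -0.1329, 0.0519]
ee_rot: [2.305, 2.126, 0.004]
wrist_force: [2.4, 2.7, 8.0]
gripper_width: 0.0561
grasp_force: 64.3
```

>>> {"fn": "carry_out", "kwargs": {
  "plan": [
    [[0,0,0],[0,0,0]],
    [[0,0,0],[0,0,0]],
    [[0,0,0],[0,0,0]],
    [[0,0,0],[0,0,0]],
    [[0,0,0],[0,0,0]]
  ]
}}

```text
t: 3.02
eef_pos: [0.4653, -0.1329, 0.0519]
ee_rot: [2.305, 2.127, 0.004]
wrist_force: [2.6, 1.8, 6.8]
gripper_width: 0.0559
grasp_force: 64.3
```

```bash
python3 d.py .655 -.117 .22 4.4
```

```text
t 3.02 pos [ 0.4653 -0.1329  0.0519] shift [ 0.0308  0.1888 -0.167 ] turn [ 0.34  0.12 -9.01] w 0.0559 gf 64.3 F [2.6 1.8 6.8]
```

>>> {"fn": "carry_out", "kwargs": {
  "plan": [
    [[0,0,-0.02],[0,0,0]],
    [[0,0,-0.05],[0,0,0]],
    [[0,0,-0.09],[0,0,0]],
    [[0,0,-0.13],[0,0,0]],
    [[0,0,-0.17],[0,0,0]]
  ]
}}

```text
t: 3.43
eef_pos: [0.4623, -0.132, 0.2221]
ee_rot: [2.309, 2.13, -0.0]
wrist_force: [1.7, -1.3, -2.6]
gripper_width: 0.056
grasp_force: 65.4
```

>>> {"fn": "carry_out", "kwargs": {
  "plan": [
    [[0.006,0.034,0],[0,0,-2]],
    [[0.012,0.07,0],[0,0,-4]],
    [[0.019,0.11,0],[0,0,-6]],
    [[0.027,0.15,0],[0,0,-8]],
    [[0.0337,0.1897,0],[0,0,-9.3]]
  ]
}}

```text
t: 3.85
eef_pos: [0.6561, -0.1133, 0.2206]
ee_rot: [2.126, 2.312, 0.0]
wrist_force: [0.9, -0.3, -2.0]
gripper_width: 0.0558
grasp_force: 65.6
```

>>> {"fn": "carry_out", "kwargs": {
  "plan": [
    [[0,0,0],[0,0,0]],
    [[0,0,0.02],[0,0,0]],
    [[0,0,0.04],[0,0,0]],
    [[0,0,0.055],[0,0,0]],
    [[0,0,0.065],[0,0,0]]
  ]
}}

```text
t: 4.27
eef_pos: [0.6536, -0.1136, 0.1529]
ee_rot: [-2.127, -2.308, 0.002]
wrist_force: [-0.5, -0.1, -2.8]
gripper_width: 0.0559
grasp_force: 65.8
```

```bash
python3 d.py .655 -.117 .132 4.4
python3 - <<'E'
from h import *
a,_=r.capture("scene"); b,_=r.capture("top")
cv2.imwrite("pics/c2.png",np.hstack([cv2.resize(a[190:440,170:440],(400,370)),cv2.resize(b[80:290,230:460],(400,370))])[:,:,::-1])
E
```

```text
t 4.27 pos [ 0.6536 -0.1136  0.1529] shift [-0.0035  0.0012  0.0209] turn [-0.17 -0.06  0.28] w 0.0559 gf 65.8 F [-0.5 -0.1 -2.8]
```

View pics/c2.png

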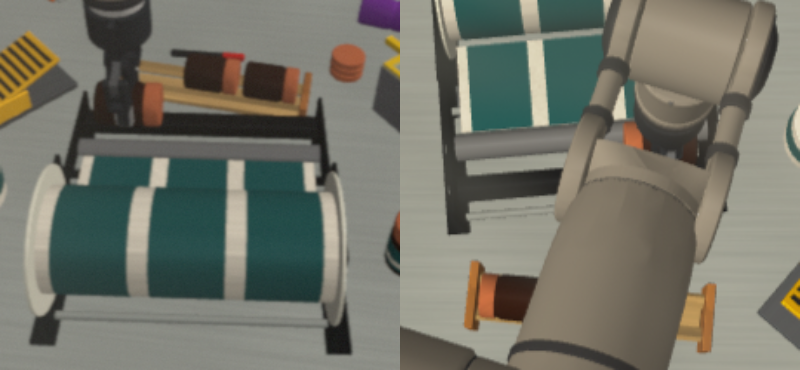

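Scene crop: jar held at (130,103) between the side plates, above the near roller; other two jars still in the rack.

>>> {"fn": "carry_out", "kwargs": {
  "plan": [
    [[0,0,0.008],[0,0,0]],
    [[0,0,0.014],[0,0,0]],
    [[0,0,0.018],[0,0,0]],
    [[0,0,0.021],[0,0,0]],
    [[0,0,0.021],[0,0,0]]
  ]
}}

```text
t: 4.78
eef_pos: [0.6554, -0.1141, 0.1344]
ee_rot: [2.128, 2.309, 0.002]
wrist_force: [0.2, -0.7, 0.6]
gripper_width: 0.0561
grasp_force: 65.9
```

```bash
python3 d.py .655 -.117 .132 4.4
```

```text
t 4.78 pos [ 0.6554 -0.1141  0.1344] shift [-0.0029 -0.0007  0.0024] turn [0.11 0.03 0.28] w 0.0561 gf 65.9 F [ 0.2 -0.7  0.6]
```

>>> {"fn": "carry_out", "kwargs": {
  "plan": [
    [[0,0,0.002],[0,0,0]],
    [[0,0,0.002],[0,0,0]],
    [[0,0,0.002],[0,0,0]],
    [[0,0,0.002],[0,0,0]],
    [[0,0,0.002],[0,0,0]]
  ]
}}

```text
t: 5.2
eef_pos: [0.6562, -0.1141, 0.1338]
ee_rot: [2.126, 2.308, 0.004]
wrist_force: [-0.8, 1.9, 6.3]
gripper_width: 0.0559
grasp_force: 66.8
```

>>> {"fn": "carry_out", "kwargs": {
  "plan": [
    [[0,0,0],[0,0,0]],
    [[0,0,0],[0,0,0]],
    [[0,0,0],[0,0,0]],
    [[0,0,0],[0,0,0]],
    [[0,0,0],[0,0,0]]
  ],
  "gripper": -1
}}

```text
t: 5.62
eef_pos: [0.6548, -0.1141, 0.1313]
ee_rot: [-2.129, -2.31, 0.0]
wrist_force: [0.1, 0.2, 0.2]
gripper_width: 0.0852
grasp_force: 0.0
```

>>> {"fn": "carry_out", "kwargs": {
  "plan": [
    [[0,0,0],[0,0,0]],
    [[0,0,-0.02],[0,0,0]],
    [[0,0,-0.04],[0,0,0]],
    [[0,0,-0.07],[0,0,0]],
    [[0,0,-0.09],[0,0,0]]
  ]
}}

```text
t: 6.03
eef_pos: [0.6553, -0.1141, 0.2238]
ee_rot: [2.128, 2.309, 0.001]
wrist_force: [-0.2, -0.4, 0.8]
gripper_width: 0.0853
grasp_force: 0.0
```

>>> {"fn": "carry_out", "kwargs": {
  "plan": [
    [[0.02,-0.035,0],[0,0,2]],
    [[0.04,-0.07,0],[0,0,4]],
    [[0.06,-0.105,0],[0,0,6]],
    [[0.08,-0.14,0],[0,0,8]],
    [[0.0973,-0.1766,0],[0,0,9.2]]
  ]
}}

```text
t: 6.45
eef_pos: [0.4691, -0.0305, 0.2213]
ee_rot: [-2.309, -2.13, -0.001]
wrist_force: [-1.1, 1.0, -0.1]
gripper_width: 0.085
grasp_force: 0.0
```

```bash
python3 d.py .472 -.031 .051 -4.9;  python3 - <<'E'
from h import *
a,_=r.capture("scene")
cv2.imwrite("pics/c3.png",cv2.resize(a[190:340,170:440],(720,400))[:,:,::-1])
E
```

```text
t 6.45 pos [ 0.4691 -0.0305  0.2213] shift [-0.0003  0.0029  0.1703] turn [ 0.01 -0.02  0.28] w 0.085 gf 0.0 F [-1.1  1.  -0.1]
```

View pics/c3.png

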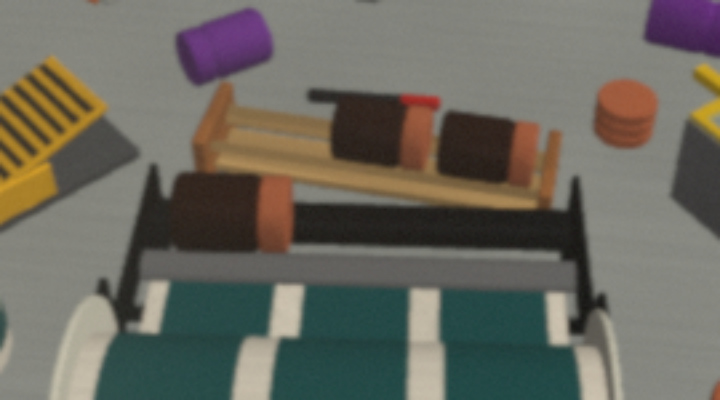

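Jar one lies on the rollers at (230,212); two remain in the rack at (380,130) and (485,148).

>>> {"fn": "carry_out", "kwargs": {
  "plan": [
    [[0,0.001,0.04],[0,0,0]],
    [[0,0.002,0.08],[0,0,0]],
    [[0,0.002,0.12],[0,0,0]],
    [[0,0.002,0.15],[0,0,0]],
    [[0,0.002,0.169],[0,0,0.2]]
  ]
}}

```text
t: 6.92
eef_pos: [0.4715, -0.0313, 0.0497]
ee_rot: [-2.309, -2.126, 0.003]
wrist_force: [0.3, 0.3, -0.3]
gripper_width: 0.0854
grasp_force: 0.0
```

>>> {"fn": "carry_out", "kwargs": {
  "plan": [
    [[0,0,0],[0,0,0]],
    [[0,0,0],[0,0,0]],
    [[0,0,0],[0,0,0]],
    [[0,0,0],[0,0,0]],
    [[0,0,0],[0,0,0]]
  ],
  "gripper": 1
}}

```text
t: 7.33
eef_pos: [0.4739, -0.0318, 0.0538]
ee_rot: [2.309, 2.127, 0.003]
wrist_force: [0.3, -0.2, -0.6]
gripper_width: 0.0558
grasp_force: 63.9
```

>>> {"fn": "carry_out", "kwargs": {
  "plan": [
    [[0,0,-0.02],[0,0,0]],
    [[0,0,-0.05],[0,0,0]],
    [[0,0,-0.09],[0,0,0]],
    [[0,0,-0.13],[0,0,0]],
    [[0,0,-0.17],[0,0,0]]
  ]
}}

```text
t: 7.75
eef_pos: [0.4724, -0.0315, 0.2252]
ee_rot: [2.31, 2.128, 0.001]
wrist_force: [2.1, 0.6, -2.9]
gripper_width: 0.0558
grasp_force: 65.4
```

```bash
python3 d.py .648 -.023 .132 4.4
```

```text
t 7.75 pos [ 0.4724 -0.0315  0.2252] shift [0.0229 0.1742 0.0933] turn [ 0.05  0.01 -9.12] w 0.0558 gf 65.4 F [ 2.1  0.6 -2.9]
```

>>> {"fn": "carry_out", "kwargs": {
  "plan": [
    [[0.005,0.034,0],[0,0,-2]],
    [[0.01,0.07,0],[0,0,-4]],
    [[0.015,0.11,0],[0,0,-6]],
    [[0.02,0.145,0],[0,0,-8]],
    [[0.023,0.1745,0],[0,0,-9.2]]
  ]
}}

```text
t: 8.17
eef_pos: [0.6507, -0.0226, 0.2233]
ee_rot: [2.13, 2.308, 0.002]
wrist_force: [-0.4, 0.1, -2.6]
gripper_width: 0.0561
grasp_force: 65.5
```

>>> {"fn": "carry_out", "kwargs": {
  "plan": [
    [[0,0,0.025],[0,0,0]],
    [[0,0,0.05],[0,0,0]],
    [[0,0,0.065],[0,0,0]],
    [[0,0,0.075],[0,0,0]],
    [[0,0,0.081],[0,0,0]]
  ]
}}

```text
t: 8.58
eef_pos: [0.6482, -0.0229, 0.1405]
ee_rot: [-2.132, -2.306, 0.001]
wrist_force: [0.5, 0.6, -4.1]
gripper_width: 0.0557
grasp_force: 65.5
```

>>> {"fn": "carry_out", "kwargs": {
  "plan": [
    [[0,0,0.003],[0,0,0]],
    [[0,0,0.005],[0,0,0]],
    [[0,0,0.0065],[0,0,0]],
    [[0,0,0.0065],[0,0,0]],
    [[0,0,0.0065],[0,0,0]]
  ]
}}

```text
t: 9.0
eef_pos: [0.6491, -0.0231, 0.1359]
ee_rot: [2.132, 2.306, 0.001]
wrist_force: [0.3, -0.4, -2.2]
gripper_width: 0.0557
grasp_force: 65.5
```

```bash
python3 d.py .480 .064 .22 -4.9
```

```text
t 9.0 pos [ 0.6491 -0.0231  0.1359] shift [ 0.1    -0.1617 -0.0844] turn [0.08 0.01 9.38] w 0.0557 gf 65.5 F [ 0.3 -0.4 -2.2]
```

>>> {"fn": "carry_out", "kwargs": {
  "plan": [
    [[0,0,0.0015],[0,0,0]],
    [[0,0,0.003],[0,0,0]],
    [[0,0,0.003],[0,0,0]],
    [[0,0,0.003],[0,0,0]],
    [[0,0,0.003],[0,0,0]]
  ]
}}

```text
t: 9.42
eef_pos: [0.6501, -0.0231, 0.1342]
ee_rot: [2.13, 2.304, 0.004]
wrist_force: [1.1, 0.8, 5.9]
gripper_width: 0.0562
grasp_force: 66.6
```

>>> {"fn": "carry_out", "kwargs": {
  "plan": [
    [[0,0,0],[0,0,0]],
    [[0,0,0],[0,0,0]],
    [[0,0,0],[0,0,0]],
    [[0,0,0],[0,0,0]],
    [[0,0,0],[0,0,0]]
  ],
  "gripper": -1
}}

```text
t: 9.83
eef_pos: [0.6487, -0.023, 0.1319]
ee_rot: [-2.133, -2.306, 0.0]
wrist_force: [-0.1, -0.2, -0.3]
gripper_width: 0.0854
grasp_force: 0.0
```

>>> {"fn": "carry_out", "kwargs": {
  "plan": [
    [[0,0,0],[0,0,0]],
    [[0,0,-0.02],[0,0,0]],
    [[0,0,-0.04],[0,0,0]],
    [[0,0,-0.07],[0,0,0]],
    [[0,0,-0.09],[0,0,0]]
  ]
}}

```text
t: 10.25
eef_pos: [0.6491, -0.0231, 0.2243]
ee_rot: [2.132, 2.305, 0.002]
wrist_force: [1.0, -0.1, 1.3]
gripper_width: 0.0851
grasp_force: 0.0
```

>>> {"fn": "carry_out", "kwargs": {
  "plan": [
    [[0.02,-0.032,0],[0,0,2]],
    [[0.04,-0.065,0],[0,0,4]],
    [[0.06,-0.098,0],[0,0,6]],
    [[0.08,-0.13,0],[0,0,8]],
    [[0.1,-0.1617,0],[0,0,9.3]]
  ]
}}

```text
t: 10.67
eef_pos: [0.4779, 0.0646, 0.222]
ee_rot: [-2.315, -2.124, -0.0]
wrist_force: [0.7, 0.1, 0.7]
gripper_width: 0.0852
grasp_force: 0.0
```

>>> {"fn": "carry_out", "kwargs": {
  "plan": [
    [[0,0,0.04],[0,0,0]],
    [[0,0,0.08],[0,0,0]],
    [[0,0,0.12],[0,0,0]],
    [[0,0,0.15],[0,0,0]],
    [[0,0,0.17],[0,0,0]]
  ]
}}

```text
t: 11.08
eef_pos: [0.4781, 0.0641, 0.0494]
ee_rot: [-2.311, -2.125, 0.004]
wrist_force: [-0.2, 0.3, 0.7]
gripper_width: 0.0854
grasp_force: 0.0
```

```bash
python3 d.py .480 .064 .051 -4.9
```

```text
t 11.08 pos [0.4781 0.0641 0.0494] shift [ 0.      0.0019 -0.0016] turn [-0.19  0.01  0.09] w 0.0854 gf 0.0 F [-0.2  0.3  0.7]
```

>>> {"fn": "carry_out", "kwargs": {
  "plan": [
    [[0,0,0],[0,0,0]],
    [[0,0,0],[0,0,0]],
    [[0,0,0],[0,0,0]],
    [[0,0,0],[0,0,0]],
    [[0,0,0],[0,0,0]]
  ],
  "gripper": 1
}}

```text
t: 11.5
eef_pos: [0.4818, 0.0639, 0.0539]
ee_rot: [2.31, 2.123, 0.006]
wrist_force: [2.9, -1.3, 4.3]
gripper_width: 0.056
grasp_force: 64.5
```

>>> {"fn": "carry_out", "kwargs": {
  "plan": [
    [[0,0,-0.02],[0,0,0]],
    [[0,0,-0.05],[0,0,0]],
    [[0,0,-0.09],[0,0,0]],
    [[0,0,-0.13],[0,0,0]],
    [[0,0,-0.17],[0,0,0]]
  ]
}}

```text
t: 11.92
eef_pos: [0.4784, 0.0641, 0.2242]
ee_rot: [-2.312, -2.126, 0.001]
wrist_force: [2.0, 0.6, -2.0]
gripper_width: 0.0559
grasp_force: 65.7
```

>>> {"fn": "carry_out", "kwargs": {
  "plan": [
    [[0.005,0.032,0],[0,0,-2]],
    [[0.01,0.065,0],[0,0,-4]],
    [[0.015,0.1,0],[0,0,-6]],
    [[0.02,0.135,0],[0,0,-8]],
    [[0.021,0.1613,0],[0,0,-9.2]]
  ]
}}

```text
t: 12.33
eef_pos: [0.6436, 0.072, 0.2222]
ee_rot: [-2.132, -2.307, -0.0]
wrist_force: [-0.8, 0.7, -3.2]
gripper_width: 0.0559
grasp_force: 65.8
```

>>> {"fn": "carry_out", "kwargs": {
  "plan": [
    [[0,0,0.025],[0,0,0]],
    [[0,0,0.05],[0,0,0]],
    [[0,0,0.065],[0,0,0]],
    [[0,0,0.075],[0,0,0]],
    [[0,0,0.082],[0,0,0]]
  ]
}}

```text
t: 12.75
eef_pos: [0.6413, 0.0715, 0.1389]
ee_rot: [-2.134, -2.303, 0.002]
wrist_force: [0.7, -0.2, -3.1]
gripper_width: 0.0558
grasp_force: 65.8
```

```bash
python3 d.py .641 .071 .1305 4.4
```

```text
t 12.75 pos [0.6413 0.0715 0.1389] shift [-0.0005 -0.0003  0.0084] turn [-0.14 -0.02 -0.01] w 0.0558 gf 65.8 F [ 0.7 -0.2 -3.1]
```

>>> {"fn": "carry_out", "kwargs": {
  "plan": [
    [[0,0,0.004],[0,0,0]],
    [[0,0,0.007],[0,0,0]],
    [[0,0,0.009],[0,0,0]],
    [[0,0,0.009],[0,0,0]],
    [[0,0,0.009],[0,0,0]]
  ]
}}

```text
t: 13.17
eef_pos: [0.6425, 0.0714, 0.1337]
ee_rot: [2.133, 2.304, 0.002]
wrist_force: [-4.3, -0.0, 4.7]
gripper_width: 0.0561
grasp_force: 66.9
```

>>> {"fn": "carry_out", "kwargs": {
  "plan": [
    [[0,0,0],[0,0,0]],
    [[0,0,0],[0,0,0]],
    [[0,0,0],[0,0,0]],
    [[0,0,0],[0,0,0]],
    [[0,0,0],[0,0,0]]
  ],
  "gripper": -1
}}

```text
t: 13.58
eef_pos: [0.6424, 0.0714, 0.1312]
ee_rot: [2.135, 2.304, 0.001]
wrist_force: [-0.3, -1.1, 0.4]
gripper_width: 0.0855
grasp_force: 0.0
```

>>> {"fn": "carry_out", "kwargs": {
  "plan": [
    [[0,0,0],[0,0,0]],
    [[0,0,-0.02],[0,0,0]],
    [[0,0,-0.05],[0,0,0]],
    [[0,0,-0.08],[0,0,0]],
    [[0,0,-0.12],[0,0,0]]
  ]
}}

```text
t: 14.0
eef_pos: [0.6412, 0.0714, 0.2501]
ee_rot: [-2.133, -2.302, 0.005]
wrist_force: [1.3, 0.6, -0.1]
gripper_width: 0.0852
grasp_force: 0.0
```

>>> {"fn": "carry_out", "kwargs": {
  "plan": [
    [[0,-0.04,0],[0,0,0]],
    [[0,-0.08,0],[0,0,0]],
    [[0,-0.12,0],[0,0,0]],
    [[0,-0.16,0],[0,0,0]],
    [[0,-0.2,0],[0,0,0]]
  ]
}}

```text
t: 14.42
eef_pos: [0.4408, 0.0561, 0.2508]
ee_rot: [2.135, 2.305, 0.0]
wrist_force: [0.1, -0.6, 0.7]
gripper_width: 0.0853
grasp_force: 0.0
```

```bash
python3 d.py .41 .246 .25 -49;  python3 - <<'E'
from h import *
a,d=r.capture("top"); s,e=r.capture("scene"); C=cloud("top",d)
cv2.imwrite("pics/t1.png",a[:,:,::-1]);np.save("t1.npy",d);cv2.imwrite("pics/s1.png",s[:,:,::-1])
P=C[130:215,250:420].reshape(-1,3);Q=P[P[:,2]>.155];f=np.polyfit(Q[:,1],Q[:,0],1);print(len(Q),f,Q[:,2].max())
h,e=np.histogram(Q[:,1],bins=np.arange(-.2,.14,.01)); print([(round(float(x),2),int(b)) for x,b in zip(e,h)])
cv2.imwrite("pics/c4.png",np.hstack([cv2.resize(a[200:300,130:230],(400,400),interpolation=2),cv2.resize(s[205:300,410:515],(400,400),interpolation=2)])[:,:,::-1])
E
```

```text
t 14.42 pos [0.4408 0.0561 0.2508] shift [ 0.1917 -0.0162  0.0008] turn [ 1.000e-02 -1.000e-02  5.338e+01] w 0.0853 gf 0.0 F [ 0.1 -0.6  0.7]
3493 [-0.26863505  0.61299722] 1.1611343174846331
[(-0.2, 0), (-0.19, 0), (-0.18, 0), (-0.17, 0), (-0.16, 46), (-0.15, 125), (-0.14, 117), (-0.13, 124), (-0.12, 121), (-0.11, 122), (-0.1, 117), (-0.09, 117), (-0.08, 85), (-0.07, 22), (-0.06, 124), (-0.05, 121), (-0.04, 173), (-0.03, 111), (-0.02, 122), (-0.01, 179), (0.0, 187), (0.01, 167), (0.02, 74), (0.03, 185), (0.04, 194), (0.05, 191), (0.06, 183), (0.07, 121), (0.08, 109), (0.09, 120), (0.1, 116), (0.11, 20), (0.12, 0)]
```

View pics/c4.png

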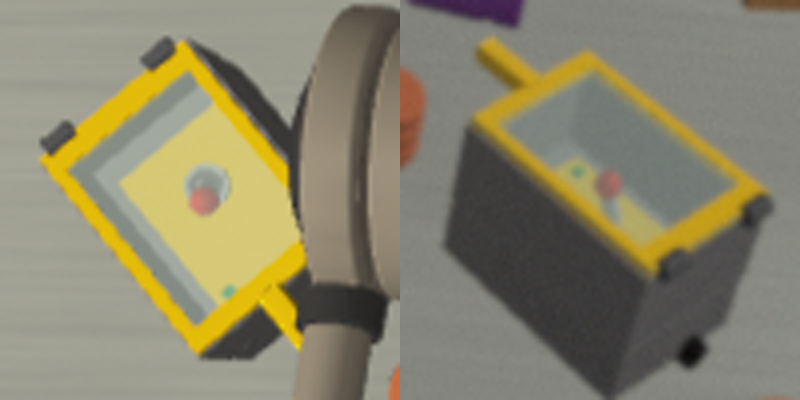

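Run:
```python
from h import *
p=cv2.imread("pics/top0.png"); hsv=cv2.cvtColor(p,cv2.COLOR_BGR2HSV)
m=np.zeros((480,640),np.uint8); m[200:300,130:230]=cv2.inRange(hsv,(20,150,110),(34,255,255))[200:300,130:230]
pts=np.array([ray("top",u,v,.100)[:2] for v,u in np.argwhere(m)])
cor=[ray("top",u,v,.100)[:2] for u,v in [(141,240),(176.5,211),(216,257.5),(180,287.5)]]
print(np.round(cor,3))
hm=(cor[0]+cor[1])/2; fm=(cor[2]+cor[3])/2; d=fm-hm; L=np.linalg.norm(d); d/=L
print("hinge-edge mid",hm.round(3),"front mid",fm.round(3),L,"yaw",np.degrees(np.arctan2(-d[1],-d[0])))
s=(pts-hm)@d; n=np.array([-d[1],d[0]]); w=(pts-hm)@n
print("max along",np.sort(s)[-5:]); t=s>L+.012
for a in np.arange(L+.005,s.max(),.006): q=abs(s-a)<.003; print(round(a,3),w[q].min().round(4),w[q].max().round(4),pts[q].mean(0).round(4))
# scene
p=cv2.imread("pics/scene0.png"); hsv=cv2.cvtColor(p,cv2.COLOR_BGR2HSV)
m=np.zeros((480,640),np.uint8); m[205:300,415:515]=cv2.inRange(hsv,(20,140,110),(34,255,255))[205:300,415:515]
pts=np.array([ray("scene",u,v,.100)[:2] for v,u in np.argwhere(m)]); s=(pts-hm)@d; w=(pts-hm)@n
print("scene min/max",np.sort(s)[[0,1,2,-3,-2,-1]])
for a in np.arange(L+.005,s.max(),.006): q=abs(s-a)<.003; print(round(a,3),w[q].min().round(4),w[q].max().round(4),pts[q].mean(0).round(4))
b=(abs(s-L/2)<.01); print("width scene",w[b].min(),w[b].max())
```

```text
[[0.493 0.395]
 [0.558 0.32 ]
 [0.457 0.23 ]
 [0.392 0.305]]
hinge-edge mid [0.526 0.357] front mid [0.425 0.267] 0.13509469686795092 yaw 41.779067708242614
max along [0.17310699 0.17333733 0.17428609 0.17451625 0.17474634]
0.14 -0.0095 0.0041 [0.4194 0.2662]
0.146 -0.0089 0.0032 [0.4145 0.2621]
0.152 -0.01 0.0038 [0.4099 0.2582]
0.158 -0.0095 0.0043 [0.4059 0.2537]
0.164 -0.0089 0.0032 [0.4012 0.2501]
0.17 -0.0097 0.0038 [0.3969 0.246 ]
scene min/max [-0.0066897  -0.00659796 -0.00634779  0.17059325  0.17192123  0.1719272 ]
0.14 -0.0083 0.0093 [0.4213 0.264 ]
0.146 -0.0091 0.0086 [0.4169 0.2602]
0.152 -0.0098 0.0098 [0.4121 0.2561]
0.158 -0.0093 0.0104 [0.4079 0.2517]
0.164 -0.0081 0.0097 [0.4037 0.2478]
0.17 -0.0096 0.0044 [0.3968 0.2468]
width scene -0.05034094393510923 0.05202921083336667
```

>>> {"fn": "carry_out", "kwargs": {
  "plan": [
    [[0.02,-0.002,0],[0,0,5.5]],
    [[0.04,-0.004,0],[0,0,11]],
    [[0.06,-0.006,0],[0,0,16.5]],
    [[0.08,-0.009,0],[0,0,22]],
    [[0.1,-0.011,0],[0,0,27]]
  ]
}}

```text
t: 14.93
eef_pos: [0.4246, 0.156, 0.2513]
ee_rot: [2.618, 1.736, 0.001]
wrist_force: [0.3, 0.6, -1.2]
gripper_width: 0.0855
grasp_force: 0.0
```

>>> {"fn": "carry_out", "kwargs": {
  "plan": [
    [[0.016,-0.01,0],[0,0,5.5]],
    [[0.032,-0.021,0],[0,0,11]],
    [[0.05,-0.032,0],[0,0,16.5]],
    [[0.068,-0.043,0],[0,0,22]],
    [[0.0813,-0.0533,0],[0,0,25.8]]
  ]
}}

```text
t: 15.35
eef_pos: [0.4068, 0.2523, 0.2512]
ee_rot: [-2.939, -1.108, -0.002]
wrist_force: [-0.2, 0.6, 0.6]
gripper_width: 0.0855
grasp_force: 0.0
```

>>> {"fn": "carry_out", "kwargs": {
  "plan": [
    [[0,0,0.02],[0,0,0]],
    [[0,0,0.04],[0,0,0]],
    [[0,0,0.06],[0,0,0]],
    [[0,0,0.06],[0,0,0]],
    [[0,0,0.06],[0,0,0]]
  ]
}}

```text
t: 15.77
eef_pos: [0.4064, 0.2506, 0.1907]
ee_rot: [-2.937, -1.115, 0.002]
wrist_force: [-0.2, 0.3, 0.4]
gripper_width: 0.0854
grasp_force: 0.0
```

```bash
python3 d.py .4043 .2505 .083 -48.4;  python3 - <<'E'
from h import *
s,e=r.capture("scene")
cv2.imwrite("pics/c5.png",cv2.resize(s[150:290,385:525],(600,600),interpolation=2)[:,:,::-1])
E
```

```text
t 15.77 pos [0.4064 0.2506 0.1907] shift [-0.0015 -0.0012  0.1077] turn [-0.04  0.08 -0.02] w 0.0854 gf 0.0 F [-0.2  0.3  0.4]
```

View pics/c5.png

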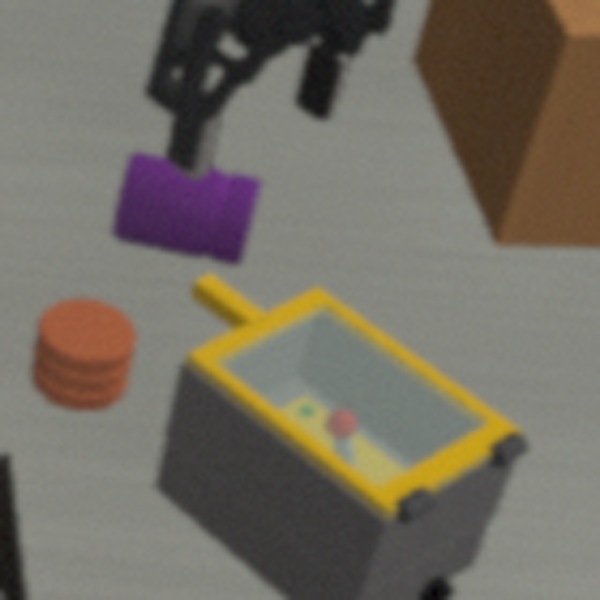

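Gripper straddles the tab line (tab end at (205,285)), open fingers at (190,150) and (320,100) well above it; the lids stack at (85,350) is clear.

>>> {"fn": "carry_out", "kwargs": {
  "plan": [
    [[-0.001,-0.001,0.03],[0,0,0]],
    [[-0.001,-0.001,0.06],[0,0,0]],
    [[-0.001,-0.001,0.085],[0,0,0]],
    [[-0.001,-0.001,0.1],[0,0,0]],
    [[-0.001,-0.001,0.106],[0,0,0]]
  ]
}}

```text
t: 16.23
eef_pos: [0.405, 0.2506, 0.0843]
ee_rot: [-2.937, -1.115, 0.001]
wrist_force: [-0.1, -0.0, 0.3]
gripper_width: 0.0855
grasp_force: 0.0
```

>>> {"fn": "carry_out", "kwargs": {
  "plan": [
    [[0,0,0],[0,0,0]],
    [[0,0,0],[0,0,0]],
    [[0,0,0],[0,0,0]],
    [[0,0,0],[0,0,0]],
    [[0,0,0],[0,0,0]]
  ],
  "gripper": 1
}}

```text
t: 16.65
eef_pos: [0.4055, 0.2509, 0.086]
ee_rot: [-2.937, -1.115, -0.003]
wrist_force: [0.4, -0.4, -0.5]
gripper_width: 0.0256
grasp_force: 0.0
```

>>> {"fn": "carry_out", "kwargs": {
  "plan": [
    [[0,0,0],[0,0,0]],
    [[0,0,0],[0,0,0]],
    [[0,0,0],[0,0,0]],
    [[0,0,0],[0,0,0]],
    [[0,0,0],[0,0,0]]
  ]
}}

```text
t: 17.07
eef_pos: [0.4042, 0.2521, 0.0859]
ee_rot: [-2.935, -1.113, -0.001]
wrist_force: [-5.1, 6.3, 6.9]
gripper_width: 0.0123
grasp_force: 59.3
```

```bash
python3 d.py .4043 .2505 .083 -48.4
```

```text
t 17.07 pos [0.4042 0.2521 0.0859] shift [-0.0009  0.0013  0.0029] turn [-0.13 -0.09 -0.06] w 0.0123 gf 59.3 F [-5.1  6.3  6.9]
```

>>> {"fn": "carry_out", "kwargs": {
  "plan": [
    [[0.002,0,-0.025],[0,0,0]],
    [[0.0075,0,-0.049],[0,0,0]],
    [[0.0165,0,-0.0725],[0,0,0]],
    [[0.029,0,-0.0945],[0,0,0]],
    [[0.045,0,-0.114],[0,0,0]]
  ]
}}

```text
t: 17.48
eef_pos: [0.4375, 0.2817, 0.1997]
ee_rot: [-2.935, -1.114, 0.002]
wrist_force: [4.7, 9.2, -14.8]
gripper_width: 0.0121
grasp_force: 58.4
```

>>> {"fn": "carry_out", "kwargs": {
  "plan": [
    [[0.0185,0,-0.017],[0,0,0]],
    [[0.039,0,-0.031],[0,0,0]],
    [[0.0615,0,-0.042],[0,0,0]],
    [[0.0855,0,-0.049],[0,0,0]],
    [[0.11,0,-0.053],[0,0,0]]
  ]
}}

```text
t: 17.9
eef_pos: [0.5196, 0.3539, 0.2522]
ee_rot: [-2.937, -1.116, 0.007]
wrist_force: [-3.3, -1.3, -6.5]
gripper_width: 0.0123
grasp_force: 58.5
```

>>> {"fn": "carry_out", "kwargs": {
  "plan": [
    [[0.0133,0,0],[0,0,0]],
    [[0.0267,0,0],[0,0,0]],
    [[0.04,0,0.002],[0,0,0]],
    [[0.0495,0,0.004],[0,0,0]],
    [[0.0495,0,0.004],[0,0,0]]
  ]
}}

```text
t: 18.32
eef_pos: [0.5582, 0.3878, 0.2484]
ee_rot: [-2.935, -1.116, -0.001]
wrist_force: [-1.5, 1.7, 2.7]
gripper_width: 0.0117
grasp_force: 58.4
```

```bash
python3 d.py .4043 .2505 .083 -48.4
```

```text
t 18.32 pos [0.5582 0.3878 0.2484] shift [-0.2064  0.0006  0.1651] turn [-0.06 -0.06  0.03] w 0.0117 gf 58.4 F [-1.5  1.7  2.7]
```

>>> {"fn": "carry_out", "kwargs": {
  "plan": [
    [[0,0,0],[0,0,0]],
    [[0,0,0],[0,0,0]],
    [[0,0,0],[0,0,0]],
    [[0,0,0],[0,0,0]],
    [[0,0,0],[0,0,0]]
  ],
  "gripper": -1
}}

```text
t: 18.73
eef_pos: [0.5578, 0.3861, 0.2482]
ee_rot: [2.937, 1.115, 0.0]
wrist_force: [0.5, 0.2, 0.3]
gripper_width: 0.071
grasp_force: 0.0
```

>>> {"fn": "carry_out", "kwargs": {
  "plan": [
    [[0,0,-0.02],[0,0,0]],
    [[0,0,-0.04],[0,0,0]],
    [[0,0,-0.06],[0,0,0]],
    [[0,0,-0.08],[0,0,0]],
    [[0,0,-0.08],[0,0,0]]
  ]
}}

```text
t: 19.15
eef_pos: [0.5588, 0.3867, 0.3331]
ee_rot: [-2.936, -1.114, -0.013]
wrist_force: [0.1, 0.0, 0.4]
gripper_width: 0.085
grasp_force: 0.0
```

>>> {"fn": "carry_out", "kwargs": {
  "plan": [
    [[-0.03,0,0],[0,0,0]],
    [[-0.06,0,0],[0,0,0]],
    [[-0.09,0,0],[0,0,0]],
    [[-0.12,0,0],[0,0,0]],
    [[-0.1335,0,0],[0,0,0]]
  ],
  "gripper": 1
}}

```text
t: 19.57
eef_pos: [0.4554, 0.2958, 0.3278]
ee_rot: [2.937, 1.114, -0.002]
wrist_force: [0.6, -0.1, 0.3]
gripper_width: 0.0255
grasp_force: 0.0
```

>>> {"fn": "carry_out", "kwargs": {
  "plan": [
    [[0,0,0.04],[0,0,0]],
    [[0,0,0.08],[0,0,0]],
    [[0,0,0.12],[0,0,0]],
    [[0,0,0.16],[0,0,0]],
    [[0,0,0.18],[0,0,0]]
  ]
}}

```text
t: 19.98
eef_pos: [0.4551, 0.2963, 0.143]
ee_rot: [2.937, 1.115, -0.011]
wrist_force: [-0.6, -0.6, -1.5]
gripper_width: 0.0004
grasp_force: 0.0
```

```bash
python3 d.py .4578 .2979 .066 -48.4;  python3 - <<'E'
from h import *
s,e=r.capture("scene")
cv2.imwrite("pics/c6.png",cv2.resize(s[130:290,385:545],(600,600),interpolation=2)[:,:,::-1])
E
```

```text
t 19.98 pos [0.4551 0.2963 0.143 ] shift [0.0036 0.0007 0.0769] turn [-0.12  0.39 -0.03] w 0.0004 gf 0.0 F [-0.6 -0.6 -1.5]
```

View pics/c6.png

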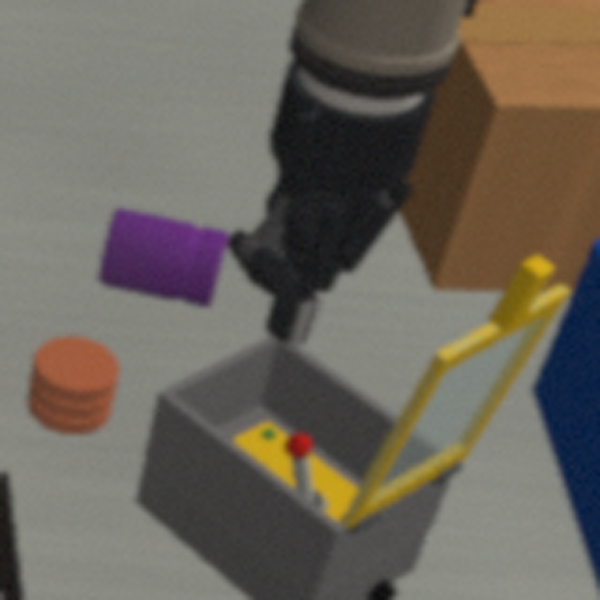

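Cover is open (tab at (538,275)), red ball at (300,445) leaning to the tab side, shut fingers at (290,320) above the tab-side part of the recess.

>>> {"fn": "carry_out", "kwargs": {
  "plan": [
    [[0.001,0,0.025],[0,0,0]],
    [[0.001,0,0.05],[0,0,0]],
    [[0.001,0,0.065],[0,0,0]],
    [[0.001,0,0.076],[0,0,0]],
    [[0.001,0,0.076],[0,0,0]]
  ]
}}

```text
t: 20.45
eef_pos: [0.4576, 0.2978, 0.0704]
ee_rot: [2.937, 1.115, -0.006]
wrist_force: [-0.4, -0.0, -0.2]
gripper_width: 0.0002
grasp_force: 0.0
```

>>> {"fn": "carry_out", "kwargs": {
  "plan": [
    [[0.01,0,0],[0,0,0]],
    [[0.02,0,0],[0,0,0]],
    [[0.03,0,0],[0,0,0]],
    [[0.038,0,0],[0,0,0]],
    [[0.042,0,0],[0,0,0]]
  ]
}}

```text
t: 20.87
eef_pos: [0.4865, 0.3232, 0.0726]
ee_rot: [2.933, 1.115, -0.019]
wrist_force: [-20.9, -22.4, 21.8]
gripper_width: 0.0001
grasp_force: 15.7
```

```bash
python3 d.py .4866 .3234 .066 -48.4
```

```text
t 20.87 pos [0.4865 0.3232 0.0726] shift [ 0.0003 -0.0001  0.0066] turn [-0.03  0.72  0.04] w 0.0001 gf 15.7 F [-20.9 -22.4  21.8]
```

>>> {"fn": "carry_out", "kwargs": {
  "plan": [
    [[-0.01,0,0],[0,0,0]],
    [[-0.025,0,0],[0,0,0]],
    [[-0.035,0,0],[0,0,0]],
    [[-0.035,0,-0.03],[0,0,0]],
    [[-0.035,0,-0.07],[0,0,0]]
  ]
}}

```text
t: 21.28
eef_pos: [0.462, 0.3019, 0.1409]
ee_rot: [2.937, 1.114, -0.01]
wrist_force: [1.8, 1.6, 0.1]
gripper_width: 0.0001
grasp_force: 0.0
```

>>> {"fn": "carry_out", "kwargs": {
  "plan": [
    [[0,0,-0.04],[0,0,0]],
    [[0,0,-0.08],[0,0,0]],
    [[0,0,-0.12],[0,0,0]],
    [[0,0,-0.16],[0,0,0]],
    [[0,0,-0.195],[0,0,0]]
  ],
  "gripper": -1
}}

```text
t: 21.7
eef_pos: [0.4639, 0.3031, 0.3415]
ee_rot: [-2.937, -1.115, -0.007]
wrist_force: [1.3, 0.9, 0.4]
gripper_width: 0.0608
grasp_force: 0.0
```

```bash
python3 d.py .5582 .3872 .2465 -48.4;  python3 - <<'E'
from h import *
s,e=r.capture("scene")
cv2.imwrite("pics/c7.png",cv2.resize(s[180:290,405:545],(560,440),interpolation=2)[:,:,::-1])
p=s;hsv=cv2.cvtColor(p,cv2.COLOR_RGB2HSV)
m=cv2.inRange(hsv,(20,140,110),(34,255,255));m[:180]=0;m[300:]=0;m[:,:480]=0;m[:,560:]=0
v,u=np.argwhere(m).T; i=np.argsort(v)[:25]; print("tab end px",u[i].mean(),v[i].mean(), ray("scene",u[i].mean(),v[i].mean(),.255))
E
```

```text
t 21.7 pos [0.4639 0.3031 0.3415] shift [ 0.126  -0.0005  0.0955] turn [ 0.07 -0.25 -0.02] w 0.0608 gf 0.0 F [1.3 0.9 0.4]
tab end px 527.0 199.64 [0.51980464 0.38911733 0.255     ]
```

View pics/c7.png

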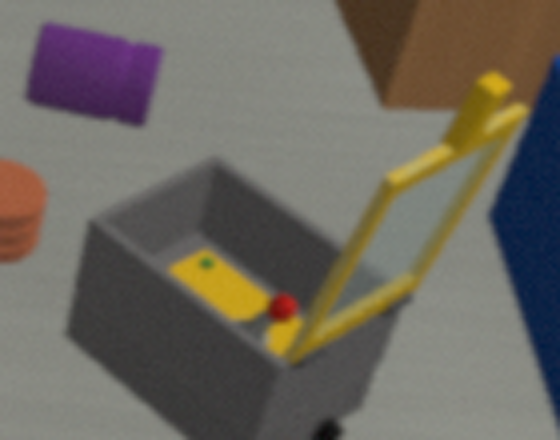

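Toggle is over to the hinge side (ball at (283,306)); cover still open, tab at (480,110).

>>> {"fn": "carry_out", "kwargs": {
  "plan": [
    [[0.03,0,0],[0,0,0]],
    [[0.06,0,0],[0,0,0]],
    [[0.09,0,0],[0,0,0]],
    [[0.122,0,0],[0,0,0]],
    [[0.122,0,0],[0,0,0]]
  ]
}}

```text
t: 22.17
eef_pos: [0.5582, 0.3867, 0.3335]
ee_rot: [-2.936, -1.116, 0.003]
wrist_force: [0.5, -0.2, -2.0]
gripper_width: 0.0854
grasp_force: 0.0
```

>>> {"fn": "carry_out", "kwargs": {
  "plan": [
    [[0,0,0.03],[0,0,0]],
    [[0,0,0.055],[0,0,0]],
    [[0,0,0.075],[0,0,0]],
    [[0,0,0.09],[0,0,0]],
    [[0,0,0.094],[0,0,0]]
  ]
}}

```text
t: 22.58
eef_pos: [0.554, 0.3833, 0.2406]
ee_rot: [2.937, 1.115, -0.006]
wrist_force: [0.4, 0.4, 0.3]
gripper_width: 0.0856
grasp_force: 0.0
```

>>> {"fn": "carry_out", "kwargs": {
  "plan": [
    [[0,0,0],[0,0,0]],
    [[0,0,0],[0,0,0]],
    [[0,0,0],[0,0,0]],
    [[0,0,0],[0,0,0]],
    [[0,0,0],[0,0,0]]
  ],
  "gripper": 1
}}

```text
t: 23.0
eef_pos: [0.5555, 0.3842, 0.2442]
ee_rot: [-2.937, -1.115, -0.003]
wrist_force: [0.0, -0.5, 0.5]
gripper_width: 0.0257
grasp_force: 0.0
```

>>> {"fn": "carry_out", "kwargs": {
  "plan": [
    [[0,0,0],[0,0,0]],
    [[0,0,0],[0,0,0]],
    [[0,0,0],[0,0,0]],
    [[0,0,0],[0,0,0]],
    [[0,0,0],[0,0,0]]
  ]
}}

```text
t: 23.42
eef_pos: [0.555, 0.3848, 0.244]
ee_rot: [-2.935, -1.115, -0.002]
wrist_force: [-2.1, 4.0, 6.1]
gripper_width: 0.0128
grasp_force: 59.1
```

```bash
python3 d.py .4043 .2505 .083 -48.4
```

```text
t 23.42 pos [0.555  0.3848 0.244 ] shift [-0.2021  0.0005  0.1606] turn [-0.04 -0.1   0.01] w 0.0128 gf 59.1 F [-2.1  4.   6.1]
```

>>> {"fn": "carry_out", "kwargs": {
  "plan": [
    [[-0.027,0,-0.006],[0,0,0]],
    [[-0.0535,0,-0.005],[0,0,0]],
    [[-0.08,0,0],[0,0,0]],
    [[-0.105,0,0.009],[0,0,0]],
    [[-0.128,0,0.022],[0,0,0]]
  ]
}}

```text
t: 23.83
eef_pos: [0.459, 0.3004, 0.2217]
ee_rot: [-2.934, -1.114, -0.007]
wrist_force: [1.0, 10.8, -4.6]
gripper_width: 0.0126
grasp_force: 59.2
```

>>> {"fn": "carry_out", "kwargs": {
  "plan": [
    [[-0.021,0,0.0165],[0,0,0]],
    [[-0.039,0,0.036],[0,0,0]],
    [[-0.0535,0,0.0585],[0,0,0]],
    [[-0.0645,0,0.083],[0,0,0]],
    [[-0.0715,0,0.11],[0,0,0]]
  ]
}}

```text
t: 24.25
eef_pos: [0.4038, 0.2517, 0.1109]
ee_rot: [-2.935, -1.114, 0.001]
wrist_force: [-4.4, 9.3, 3.5]
gripper_width: 0.0125
grasp_force: 60.2
```

>>> {"fn": "carry_out", "kwargs": {
  "plan": [
    [[-0.001,0,0.01],[0,0,0]],
    [[-0.002,0,0.02],[0,0,0]],
    [[-0.0025,0,0.026],[0,0,0]],
    [[-0.0025,0,0.029],[0,0,0]],
    [[-0.0025,0,0.029],[0,0,0]]
  ]
}}

```text
t: 24.67
eef_pos: [0.4014, 0.2496, 0.0837]
ee_rot: [-2.936, -1.115, 0.008]
wrist_force: [-17.7, -1.3, 29.1]
gripper_width: 0.0126
grasp_force: 62.9
```

```bash
python3 d.py .4043 .2505 .083 -48.4
```

```text
t 24.67 pos [0.4014 0.2496 0.0837] shift [0.0028 0.0013 0.0007] turn [-0.14  0.24 -0.01] w 0.0126 gf 62.9 F [-17.7  -1.3  29.1]
```

>>> {"fn": "carry_out", "kwargs": {
  "plan": [
    [[0,0,0],[0,0,0]],
    [[0,0,0],[0,0,0]],
    [[0,0,0],[0,0,0]],
    [[0,0,0],[0,0,0]],
    [[0,0,0],[0,0,0]]
  ],
  "gripper": -1
}}

```text
t: 25.08
eef_pos: [0.4043, 0.2498, 0.0817]
ee_rot: [2.937, 1.115, -0.0]
wrist_force: [0.1, -0.6, -0.3]
gripper_width: 0.0723
grasp_force: 0.0
```

>>> {"fn": "carry_out", "kwargs": {
  "plan": [
    [[0,0,-0.03],[0,0,0]],
    [[0,0,-0.07],[0,0,0]],
    [[0,0,-0.11],[0,0,0]],
    [[0,0,-0.15],[0,0,0]],
    [[0,0,-0.19],[0,0,0]]
  ]
}}

```text
t: 25.5
eef_pos: [0.4038, 0.2497, 0.2738]
ee_rot: [2.937, 1.115, -0.001]
wrist_force: [1.6, -0.1, 0.2]
gripper_width: 0.0854
grasp_force: 0.0
```

>>> {"fn": "carry_out", "kwargs": {
  "plan": [
    [[-0.026,0.03,0],[0,0,0]],
    [[-0.052,0.06,0],[0,0,0]],
    [[-0.078,0.09,0],[0,0,0]],
    [[-0.104,0.12,0],[0,0,0]],
    [[-0.13,0.15,0],[0,0,0]]
  ],
  "gripper": 1
}}

```text
t: 25.92
eef_pos: [0.406, 0.0498, 0.272]
ee_rot: [2.936, 1.116, 0.0]
wrist_force: [0.8, -0.6, -0.9]
gripper_width: 0.0252
grasp_force: 0.0
```

```bash
python3 d.py .44 -.2 .28 -48.4;  python3 - <<'E'
from h import *
s,e=r.capture("scene");a,d=r.capture("top");C=cloud("top",d)
cv2.imwrite("pics/t2.png",a[:,:,::-1]);cv2.imwrite("pics/s2.png",s[:,:,::-1])
cv2.imwrite("pics/c8.png",np.vstack([np.hstack([cv2.resize(a[200:300,130:260],(400,300)),cv2.resize(a[190:300,425:555],(400,300))]),np.hstack([cv2.resize(s[180:300,400:560],(400,300)),cv2.resize(s[200:290,125:245],(400,300))])])[:,:,::-1])
P=C[130:215,250:420].reshape(-1,3);Q=P[(P[:,2]>.155)&(P[:,2]<.18)];print(len(Q),np.polyfit(Q[:,1],Q[:,0],1))
E
```

```text
t 25.92 pos [0.406  0.0498 0.272 ] shift [-0.1405  0.2093 -0.008 ] turn [ 0.02 -0.01  0.02] w 0.0252 gf 0.0 F [ 0.8 -0.6 -0.9]
2899 [-0.09033549  0.64564366]
```

View pics/c8.png

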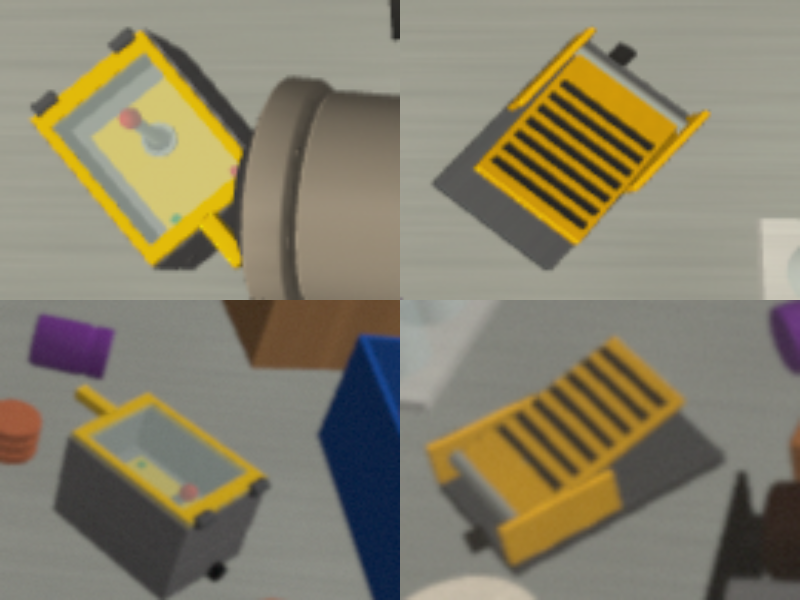

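Run:
```python
from h import *
A=ray("top",449.4,251.6,.073);B=ray("top",482.9,279.1,.073);m=(A+B)/2
n=(B-A)[:2];W=np.linalg.norm(n);n/=W; d=np.array([-n[1],n[0]]); d=d if d[0]>0 else -d
print(A.round(3),B.round(3),W,m.round(3),"dir",d,"yaw",np.degrees(np.arctan2(d[1],d[0])))
H=(ray("top",485.1,208.3,.035)+ray("top",516,234,.035))/2; print("hinge-ish",H.round(3),H-m)
print("press",(m[:2]+.031*d).round(3))
a,dd=r.capture("top");C=cloud("top",dd);p=m[:2]+.031*d
Q=C.reshape(-1,3);q=Q[np.linalg.norm(Q[:,:2]-p,axis=1)<.012];print("z near press",np.median(q[:,2]))
# scene: treadle free-end corners
for u,v in [(615,338),(685,402)]:
    print(ray("scene",125+(u-400)*.3,200+(v-300)*.3,.073).round(3))
```

```text
[ 0.478 -0.274  0.073] [ 0.419 -0.345  0.073] 0.09224235847713393 [ 0.448 -0.309  0.073] dir [ 0.77000995 -0.63803188] yaw -39.645217461382266
hinge-ish [ 0.552 -0.398  0.035] [ 0.10354722 -0.08845518 -0.038     ]
press [ 0.472 -0.329]
z near press 0.06634208343802261
[ 0.428 -0.338  0.073]
[ 0.49  -0.267  0.073]
```

Both views show the cover shut, toggle on (ball at (130,118) top-left crop), pedal un-moved; treadle free end at (475,168)–(578,243).

>>> {"fn": "carry_out", "kwargs": {
  "plan": [
    [[-0.02,0.033,0],[0,0,0]],
    [[-0.04,0.066,0],[0,0,0]],
    [[-0.06,0.1,0],[0,0,0]],
    [[-0.08,0.133,0],[0,0,0]],
    [[-0.0983,0.1642,0],[0,0,0]]
  ]
}}

```text
t: 26.48
eef_pos: [0.4424, -0.1374, 0.2718]
ee_rot: [-2.936, -1.117, -0.0]
wrist_force: [1.0, 0.2, 1.1]
gripper_width: 0.0004
grasp_force: 0.0
```

>>> {"fn": "carry_out", "kwargs": {
  "plan": [
    [[-0.02,0.033,0],[0,0,0]],
    [[-0.04,0.066,0],[0,0,0]],
    [[-0.06,0.1,0],[0,0,0]],
    [[-0.08,0.133,0],[0,0,0]],
    [[-0.0983,0.1642,0],[0,0,0]]
  ]
}}

```text
t: 26.9
eef_pos: [0.4783, -0.3256, 0.2715]
ee_rot: [-2.936, -1.117, -0.0]
wrist_force: [1.4, -0.3, -0.4]
gripper_width: -0.0002
grasp_force: 0.0
```

>>> {"fn": "carry_out", "kwargs": {
  "plan": [
    [[0,0,0.04],[0,0,0]],
    [[0,0,0.08],[0,0,0]],
    [[0,0,0.12],[0,0,0]],
    [[0,0,0.16],[0,0,0]],
    [[0,0,0.175],[0,0,0]]
  ]
}}

```text
t: 27.32
eef_pos: [0.4757, -0.3211, 0.0909]
ee_rot: [-2.928, -1.114, 0.006]
wrist_force: [0.6, 1.0, 0.2]
gripper_width: 0.0001
grasp_force: 0.0
```

```bash
python3 d.py .477 -.326 .041 -48.4;  python3 - <<'E'
from h import *
s,e=r.capture("scene")
cv2.imwrite("pics/c9.png",cv2.resize(s[170:300,115:255],(600,560))[:,:,::-1])
E
```

```text
t 27.32 pos [ 0.4757 -0.3211  0.0909] shift [-0.0023  0.005   0.0499] turn [-0.54  0.04  0.06] w 0.0001 gf 0.0 F [0.6 1.  0.2]
```

View pics/c9.png

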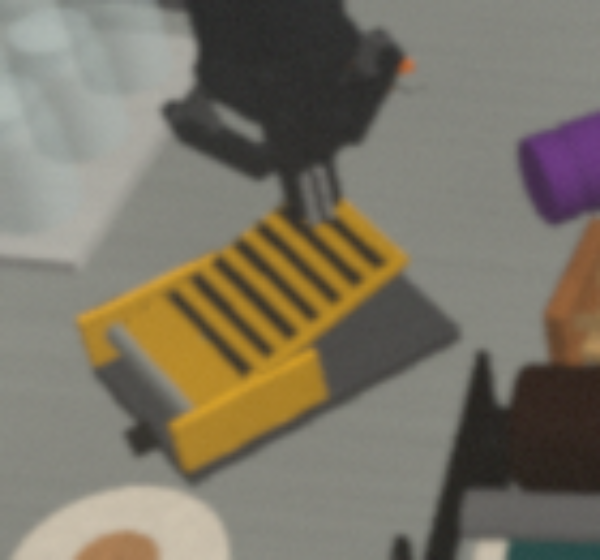

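Shut fingers at (318,215) are over the middle of the treadle's free-end part; pedal not moved.

>>> {"fn": "carry_out", "kwargs": {
  "plan": [
    [[0,0.002,0.015],[0,0,0]],
    [[0,0.002,0.028],[0,0,0]],
    [[0,0.002,0.04],[0,0,0]],
    [[0,0.002,0.049],[0,0,0]],
    [[0,0.002,0.056],[0,0,0]]
  ]
}}

```text
t: 27.78
eef_pos: [0.4792, -0.3247, 0.0418]
ee_rot: [-2.935, -1.117, 0.001]
wrist_force: [-6.6, 4.5, 10.9]
gripper_width: 0.0002
grasp_force: 5.6
```

```bash
python3 d.py .477 -.326 .041 -48.4
```

```text
t 27.78 pos [ 0.4792 -0.3247  0.0418] shift [-0.0025 -0.0005  0.0008] turn [-0.08 -0.    0.07] w 0.0002 gf 5.6 F [-6.6  4.5 10.9]
```

Push to the stop until the force clearly rises.

>>> {"fn": "carry_out", "kwargs": {
  "plan": [
    [[0,0,0.002],[0,0,0]],
    [[0,0,0.004],[0,0,0]],
    [[0,0,0.006],[0,0,0]],
    [[0,0,0.008],[0,0,0]],
    [[0,0,0.008],[0,0,0]]
  ]
}}

```text
t: 28.2
eef_pos: [0.4792, -0.3247, 0.0393]
ee_rot: [2.935, 1.118, 0.0]
wrist_force: [-15.6, 11.9, 46.1]
gripper_width: 0.0002
grasp_force: 22.1
```

```bash
python3 d.py .477 -.326 .041 -48.4
```

```text
t 28.2 pos [ 0.4792 -0.3247  0.0393] shift [-0.0026 -0.0005 -0.0017] turn [0.03 0.01 0.1 ] w 0.0002 gf 22.1 F [-15.6  11.9  46.1]
```

>>> {"fn": "carry_out", "kwargs": {
  "plan": [
    [[0,0,-0.012],[0,0,0]],
    [[0,0,-0.025],[0,0,0]],
    [[0,0,-0.04],[0,0,0]],
    [[0,0,-0.08],[0,0,0]],
    [[0,0,-0.12],[0,0,0]]
  ]
}}

```text
t: 28.62
eef_pos: [0.479, -0.3245, 0.1541]
ee_rot: [-2.934, -1.116, 0.001]
wrist_force: [0.6, -0.5, 0.4]
gripper_width: -0.0001
grasp_force: 0.0
```

>>> {"fn": "carry_out", "kwargs": {
  "plan": [
    [[0,0,-0.03],[0,0,-5.5]],
    [[0,0,-0.06],[0,0,-11]],
    [[0,0,-0.08],[0,0,-16.5]],
    [[0,0,-0.1],[0,0,-22]],
    [[0,0,-0.1],[0,0,-27]]
  ],
  "gripper": -1
}}

```text
t: 29.03
eef_pos: [0.4811, -0.3263, 0.259]
ee_rot: [2.582, 1.773, 0.004]
wrist_force: [-0.7, -0.8, -0.3]
gripper_width: 0.0604
grasp_force: 0.0
```

```bash
python3 - <<'E'
from h import *
s,e=r.capture("scene");a,d=r.capture("top");C=cloud("top",d)
cv2.imwrite("pics/t3.png",a[:,:,::-1]);cv2.imwrite("pics/s3.png",s[:,:,::-1])
P=C[130:215,250:420].reshape(-1,3);Q=P[(P[:,2]>.158)&(P[:,2]<.18)&(P[:,0]<.72)];f=np.polyfit(Q[:,1],Q[:,0],1);print(len(Q),f)
y=np.sort(Q[:,1]);i=np.argsort(np.diff(y))[-4:];print([(y[k].round(4),y[k+1].round(4)) for k in sorted(i)],y[0],y[-1])
h,e=np.histogram(y,bins=np.arange(-.17,.14,.004));print([(round(float(x),3),int(b)) for x,b in zip(e,h) if b<25])
hsv=cv2.cvtColor(a,cv2.COLOR_RGB2HSV)
m=np.zeros((480,640),np.uint8);m[190:300,425:555]=cv2.inRange(hsv,(20,150,110),(34,255,255))[190:300,425:555];c=np.argwhere(m)[:,::-1].astype(np.float32);print("ped",cv2.minAreaRect(c))
E
python3 d.py .655 -.115 .23 4.4
```

```text
2731 [-0.09122381  0.64621073]
[(np.float64(-0.0726), np.float64(-0.0629)), (np.float64(-0.0629), np.float64(-0.0609)), (np.float64(-0.0502), np.float64(-0.0486)), (np.float64(0.0216), np.float64(0.0291))] -0.1547853851231385 0.11228385231399679
[(-0.17, 0), (-0.166, 0), (-0.162, 0), (-0.158, 7), (-0.074, 11), (-0.07, 0), (-0.066, 3), (0.018, 23), (0.022, 0), (0.026, 6), (0.11, 18), (0.114, 0), (0.118, 0), (0.122, 0), (0.126, 0), (0.13, 0), (0.134, 0)]
ped ((476.69000244140625, 233.5565185546875), (32.4808464050293, 64.17427825927734), 41.00908279418945)
t 29.13 pos [ 0.4799 -0.3255  0.255 ] shift [0.2597 0.0867 0.025 ] turn [  0.17   0.09 -25.69] w 0.075 gf 0.0 F [ 1.   0.8 -0.3]
```

>>> {"fn": "carry_out", "kwargs": {
  "plan": [
    [[0.026,0.009,0],[0,0,-3]],
    [[0.052,0.018,0],[0,0,-6]],
    [[0.078,0.027,0],[0,0,-9]],
    [[0.105,0.036,0],[0,0,-12]],
    [[0.131,0.0436,0],[0,0,-13]]
  ]
}}

```text
t: 29.55
eef_pos: [0.568, -0.218, 0.2524]
ee_rot: [-2.377, -2.052, 0.0]
wrist_force: [0.3, -0.9, -0.5]
gripper_width: 0.0856
grasp_force: 0.0
```

>>> {"fn": "carry_out", "kwargs": {
  "plan": [
    [[0.023,0.0145,0],[0,0,-3]],
    [[0.046,0.029,0],[0,0,-6]],
    [[0.07,0.0435,0],[0,0,-9]],
    [[0.095,0.058,0],[0,0,-12]],
    [[0.1178,0.0719,0],[0,0,-13]]
  ]
}}

```text
t: 29.97
eef_pos: [0.6562, -0.1115, 0.2524]
ee_rot: [-2.129, -2.308, 0.0]
wrist_force: [0.3, -1.1, -0.3]
gripper_width: 0.0854
grasp_force: 0.0
```

>>> {"fn": "carry_out", "kwargs": {
  "plan": [
    [[0,0,0],[0,0,0]],
    [[0,0,0.015],[0,0,0]],
    [[0,0,0.03],[0,0,0]],
    [[0,0,0.03],[0,0,0]],
    [[0,0,0.03],[0,0,0]]
  ]
}}

```text
t: 30.38
eef_pos: [0.6548, -0.1137, 0.222]
ee_rot: [-2.131, -2.305, 0.002]
wrist_force: [-0.1, 0.1, 0.6]
gripper_width: 0.0855
grasp_force: 0.0
```

```bash
python3 d.py .6566 -.1136 .132 4.8
```

```text
t 30.38 pos [ 0.6548 -0.1137  0.222 ] shift [-0.0002  0.002   0.09  ] turn [-0.15 -0.06 -0.3 ] w 0.0855 gf 0.0 F [-0.1  0.1  0.6]
```

>>> {"fn": "carry_out", "kwargs": {
  "plan": [
    [[0,0.002,0.03],[0,0,0]],
    [[0,0.002,0.06],[0,0,0]],
    [[0,0.002,0.08],[0,0,0]],
    [[0,0.002,0.091],[0,0,0]],
    [[0,0.002,0.091],[0,0,0]]
  ]
}}

```text
t: 30.8
eef_pos: [0.6565, -0.1138, 0.1301]
ee_rot: [-2.13, -2.305, 0.003]
wrist_force: [-0.7, -1.1, 0.6]
gripper_width: 0.0856
grasp_force: 0.0
```

>>> {"fn": "carry_out", "kwargs": {
  "plan": [
    [[0,0,0],[0,0,0]],
    [[0,0,0],[0,0,0]],
    [[0,0,0],[0,0,0]],
    [[0,0,0],[0,0,0]],
    [[0,0,0],[0,0,0]]
  ],
  "gripper": 1
}}

```text
t: 31.22
eef_pos: [0.6594, -0.1143, 0.1352]
ee_rot: [2.127, 2.304, 0.005]
wrist_force: [2.6, 0.6, 7.3]
gripper_width: 0.0557
grasp_force: 64.6
```

>>> {"fn": "carry_out", "kwargs": {
  "plan": [
    [[0,0,-0.01],[0,0,0]],
    [[0,0,-0.03],[0,0,0]],
    [[0,0,-0.06],[0,0,0]],
    [[0,0,-0.09],[0,0,0]],
    [[0,0,-0.09],[0,0,0]]
  ]
}}

```text
t: 31.63
eef_pos: [0.6597, -0.1146, 0.23]
ee_rot: [2.124, 2.301, 0.008]
wrist_force: [-0.0, 0.6, -1.0]
gripper_width: 0.0554
grasp_force: 64.7
```

>>> {"fn": "carry_out", "kwargs": {
  "plan": [
    [[0,-0.038,0],[0,0,2]],
    [[0,-0.076,0],[0,0,4]],
    [[0,-0.114,0],[0,0,6]],
    [[0,-0.152,0],[0,0,8]],
    [[0,-0.1936,0],[0,0,9.5]]
  ]
}}

```text
t: 32.05
eef_pos: [0.4624, -0.1291, 0.2218]
ee_rot: [-2.316, -2.122, 0.0]
wrist_force: [-0.4, -0.8, -2.5]
gripper_width: 0.0555
grasp_force: 64.8
```

```bash
python3 d.py .4635 -.129 .0515 -4.9
```

```text
t 32.05 pos [ 0.4624 -0.1291  0.2218] shift [0.0002 0.0012 0.1703] turn [-0.04 -0.01 -0.1 ] w 0.0555 gf 64.8 F [-0.4 -0.8 -2.5]
```

>>> {"fn": "carry_out", "kwargs": {
  "plan": [
    [[0,0.001,0.04],[0,0,0]],
    [[0,0.001,0.08],[0,0,0]],
    [[0,0.001,0.115],[0,0,0]],
    [[0,0.001,0.14],[0,0,0]],
    [[0,0.001,0.158],[0,0,0]]
  ]
}}

```text
t: 32.47
eef_pos: [0.4638, -0.1289, 0.0619]
ee_rot: [-2.313, -2.121, 0.002]
wrist_force: [-0.0, 0.8, -3.2]
gripper_width: 0.056
grasp_force: 64.8
```

>>> {"fn": "carry_out", "kwargs": {
  "plan": [
    [[0,0,0.003],[0,0,0]],
    [[0,0,0.006],[0,0,0]],
    [[0,0,0.009],[0,0,0]],
    [[0,0,0.011],[0,0,0]],
    [[0,0,0.011],[0,0,0]]
  ]
}}

```text
t: 32.88
eef_pos: [0.4661, -0.1297, 0.0557]
ee_rot: [2.313, 2.123, 0.002]
wrist_force: [-5.9, 1.3, 11.6]
gripper_width: 0.0559
grasp_force: 66.3
```

```bash
python3 d.py .4635 -.129 .0515 -4.9
```

```text
t 32.88 pos [ 0.4661 -0.1297  0.0557] shift [ 0.0005 -0.0026  0.0042] turn [ 0.14  0.05 -0.01] w 0.0559 gf 66.3 F [-5.9  1.3 11.6]
```

>>> {"fn": "carry_out", "kwargs": {
  "plan": [
    [[0,0,0],[0,0,0]],
    [[0,0,0],[0,0,0]],
    [[0,0,0],[0,0,0]],
    [[0,0,0],[0,0,0]],
    [[0,0,0],[0,0,0]]
  ],
  "gripper": -1
}}

```text
t: 33.3
eef_pos: [0.4657, -0.1296, 0.0532]
ee_rot: [2.314, 2.124, 0.001]
wrist_force: [0.3, 0.1, -0.7]
gripper_width: 0.0855
grasp_force: 0.0
```

>>> {"fn": "carry_out", "kwargs": {
  "plan": [
    [[0,0,-0.03],[0,0,0]],
    [[0,0,-0.07],[0,0,0]],
    [[0,0,-0.11],[0,0,0]],
    [[0,0,-0.15],[0,0,0]],
    [[0.01,0.015,-0.17],[0,0,0]]
  ]
}}

```text
t: 33.72
eef_pos: [0.4812, -0.1221, 0.2279]
ee_rot: [2.312, 2.119, 0.002]
wrist_force: [1.8, -0.4, 0.9]
gripper_width: 0.0853
grasp_force: 0.0
```

>>> {"fn": "carry_out", "kwargs": {
  "plan": [
    [[0.0225,0.032,0],[0,0,-2]],
    [[0.0455,0.064,0],[0,0,-4]],
    [[0.0685,0.096,0],[0,0,-6]],
    [[0.091,0.128,0],[0,0,-8]],
    [[0.1137,0.1597,0],[0,0,-9.5]]
  ]
}}

```text
t: 34.13
eef_pos: [0.6515, -0.02, 0.2229]
ee_rot: [-2.129, -2.31, -0.0]
wrist_force: [1.1, -0.4, -0.2]
gripper_width: 0.0854
grasp_force: 0.0
```

```bash
python3 d.py .6481 -.0207 .132 4.6
```

```text
t 34.13 pos [ 0.6515 -0.02    0.2229] shift [-0.0004 -0.0034  0.0909] turn [-0.   -0.    0.08] w 0.0854 gf 0.0 F [ 1.1 -0.4 -0.2]
```

>>> {"fn": "carry_out", "kwargs": {
  "plan": [
    [[0,-0.002,0.03],[0,0,0]],
    [[0,-0.002,0.06],[0,0,0]],
    [[0,-0.002,0.08],[0,0,0]],
    [[0,-0.002,0.091],[0,0,0]],
    [[0,-0.002,0.091],[0,0,0]]
  ]
}}

```text
t: 34.55
eef_pos: [0.6466, -0.0212, 0.1289]
ee_rot: [-2.128, -2.305, 0.005]
wrist_force: [-0.0, -0.3, -0.4]
gripper_width: 0.0851
grasp_force: 0.0
```

>>> {"fn": "carry_out", "kwargs": {
  "plan": [
    [[0,0,0],[0,0,0]],
    [[0,0,0],[0,0,0]],
    [[0,0,0],[0,0,0]],
    [[0,0,0],[0,0,0]],
    [[0,0,0],[0,0,0]]
  ],
  "gripper": 1
}}

```text
t: 34.97
eef_pos: [0.6508, -0.0216, 0.1354]
ee_rot: [2.127, 2.303, 0.008]
wrist_force: [4.8, 0.9, 6.6]
gripper_width: 0.0557
grasp_force: 64.6
```

>>> {"fn": "carry_out", "kwargs": {
  "plan": [
    [[0,0,-0.01],[0,0,0]],
    [[0,0,-0.03],[0,0,0]],
    [[0,0,-0.06],[0,0,0]],
    [[0,0,-0.09],[0,0,0]],
    [[0,0,-0.09],[0,0,0]]
  ]
}}

```text
t: 35.38
eef_pos: [0.6502, -0.0218, 0.2296]
ee_rot: [2.125, 2.302, 0.009]
wrist_force: [0.1, -0.5, -2.0]
gripper_width: 0.0556
grasp_force: 64.7
```

>>> {"fn": "carry_out", "kwargs": {
  "plan": [
    [[0,-0.036,0],[0,0,2]],
    [[0.001,-0.072,0],[0,0,4]],
    [[0.002,-0.108,0],[0,0,6]],
    [[0.003,-0.144,0],[0,0,8]],
    [[0.004,-0.1775,0],[0,0,9.5]]
  ]
}}

```text
t: 35.8
eef_pos: [0.4679, -0.0314, 0.2217]
ee_rot: [-2.315, -2.121, 0.002]
wrist_force: [0.1, -0.6, -2.0]
gripper_width: 0.0554
grasp_force: 64.8
```

```bash
python3 d.py .4719 -.031 .0515 -4.9
```

```text
t 35.8 pos [ 0.4679 -0.0314  0.2217] shift [0.0008 0.0043 0.1701] turn [-0.12 -0.   -0.12] w 0.0554 gf 64.8 F [ 0.1 -0.6 -2. ]
```

>>> {"fn": "carry_out", "kwargs": {
  "plan": [
    [[0,0.001,0.04],[0,0,0]],
    [[0,0.002,0.08],[0,0,0]],
    [[0,0.003,0.115],[0,0,0]],
    [[0,0.003,0.14],[0,0,0]],
    [[0,0.003,0.158],[0,0,0]]
  ]
}}

```text
t: 36.22
eef_pos: [0.4718, -0.0315, 0.0618]
ee_rot: [-2.312, -2.121, 0.004]
wrist_force: [-0.1, 0.6, -2.3]
gripper_width: 0.0558
grasp_force: 64.8
```

>>> {"fn": "carry_out", "kwargs": {
  "plan": [
    [[0,0,0.003],[0,0,0]],
    [[0,0,0.006],[0,0,0]],
    [[0,0,0.009],[0,0,0]],
    [[0,0,0.011],[0,0,0]],
    [[0,0,0.011],[0,0,0]]
  ]
}}

```text
t: 36.63
eef_pos: [0.4743, -0.0319, 0.0557]
ee_rot: [2.313, 2.123, 0.002]
wrist_force: [-6.3, 0.7, 13.6]
gripper_width: 0.0558
grasp_force: 66.4
```

```bash
python3 d.py .4719 -.031 .0515 -4.9
```

```text
t 36.63 pos [ 0.4743 -0.0319  0.0557] shift [ 0.0007 -0.0025  0.0042] turn [ 0.13  0.02 -0.01] w 0.0558 gf 66.4 F [-6.3  0.7 13.6]
```

>>> {"fn": "carry_out", "kwargs": {
  "plan": [
    [[0,0,0],[0,0,0]],
    [[0,0,0],[0,0,0]],
    [[0,0,0],[0,0,0]],
    [[0,0,0],[0,0,0]],
    [[0,0,0],[0,0,0]]
  ],
  "gripper": -1
}}

```text
t: 37.05
eef_pos: [0.4741, -0.0319, 0.0533]
ee_rot: [2.314, 2.124, 0.001]
wrist_force: [-0.4, -0.7, 0.4]
gripper_width: 0.0858
grasp_force: 0.0
```

>>> {"fn": "carry_out", "kwargs": {
  "plan": [
    [[0,0,-0.03],[0,0,0]],
    [[0,0,-0.07],[0,0,0]],
    [[0,0,-0.11],[0,0,0]],
    [[0,0,-0.15],[0,0,0]],
    [[0.01,0.015,-0.17],[0,0,0]]
  ]
}}

```text
t: 37.47
eef_pos: [0.4896, -0.0241, 0.2279]
ee_rot: [2.313, 2.12, 0.004]
wrist_force: [2.0, 0.1, -0.2]
gripper_width: 0.0853
grasp_force: 0.0
```

>>> {"fn": "carry_out", "kwargs": {
  "plan": [
    [[0.021,0.029,0],[0,0,-2]],
    [[0.042,0.058,0],[0,0,-4]],
    [[0.063,0.087,0],[0,0,-6]],
    [[0.085,0.116,0],[0,0,-8]],
    [[0.1056,0.1435,0],[0,0,-9.5]]
  ]
}}

```text
t: 37.88
eef_pos: [0.643, 0.071, 0.2228]
ee_rot: [-2.129, -2.31, -0.0]
wrist_force: [0.8, -0.8, 0.6]
gripper_width: 0.0856
grasp_force: 0.0
```

```bash
python3 d.py .6398 .0706 .132 4.6
```

```text
t 37.88 pos [0.643  0.071  0.2228] shift [-0.0001 -0.0032  0.0908] turn [-0.   -0.01  0.08] w 0.0856 gf 0.0 F [ 0.8 -0.8  0.6]
```

>>> {"fn": "carry_out", "kwargs": {
  "plan": [
    [[0,-0.002,0.03],[0,0,0]],
    [[0,-0.002,0.06],[0,0,0]],
    [[0,-0.002,0.08],[0,0,0]],
    [[0,-0.002,0.091],[0,0,0]],
    [[0,-0.002,0.091],[0,0,0]]
  ]
}}

```text
t: 38.3
eef_pos: [0.6381, 0.0696, 0.1289]
ee_rot: [-2.128, -2.305, 0.006]
wrist_force: [0.5, -0.4, -0.2]
gripper_width: 0.0856
grasp_force: 0.0
```

>>> {"fn": "carry_out", "kwargs": {
  "plan": [
    [[0,0,0],[0,0,0]],
    [[0,0,0],[0,0,0]],
    [[0,0,0],[0,0,0]],
    [[0,0,0],[0,0,0]],
    [[0,0,0],[0,0,0]]
  ],
  "gripper": 1
}}

```text
t: 38.72
eef_pos: [0.6423, 0.0696, 0.1354]
ee_rot: [2.127, 2.304, 0.009]
wrist_force: [5.2, 0.3, 6.1]
gripper_width: 0.0556
grasp_force: 64.7
```

>>> {"fn": "carry_out", "kwargs": {
  "plan": [
    [[0,0,-0.01],[0,0,0]],
    [[0,0,-0.03],[0,0,0]],
    [[0,0,-0.06],[0,0,0]],
    [[0,0,-0.09],[0,0,0]],
    [[0,0,-0.09],[0,0,0]]
  ]
}}

```text
t: 39.13
eef_pos: [0.6418, 0.0695, 0.2296]
ee_rot: [2.126, 2.303, 0.011]
wrist_force: [0.7, 1.3, -1.5]
gripper_width: 0.056
grasp_force: 64.9
```

>>> {"fn": "carry_out", "kwargs": {
  "plan": [
    [[0.001,-0.032,0],[0,0,2]],
    [[0.003,-0.064,0],[0,0,4]],
    [[0.005,-0.096,0],[0,0,6]],
    [[0.007,-0.128,0],[0,0,8]],
    [[0.008,-0.1565,0],[0,0,9.5]]
  ]
}}

```text
t: 39.55
eef_pos: [0.4801, 0.0651, 0.2217]
ee_rot: [-2.315, -2.121, 0.003]
wrist_force: [0.0, -0.2, -3.3]
gripper_width: 0.0554
grasp_force: 65.0
```

```bash
python3 d.py .4801 .066 .0515 -4.9
```

```text
t 39.55 pos [0.4801 0.0651 0.2217] shift [0.0009 0.0004 0.1702] turn [-0.14  0.01 -0.11] w 0.0554 gf 65.0 F [ 0.  -0.2 -3.3]
```

>>> {"fn": "carry_out", "kwargs": {
  "plan": [
    [[0,0,0.04],[0,0,0]],
    [[0,0,0.08],[0,0,0]],
    [[0,0,0.115],[0,0,0]],
    [[0,0,0.14],[0,0,0]],
    [[0,0,0.158],[0,0,0]]
  ]
}}

```text
t: 39.97
eef_pos: [0.4809, 0.065, 0.0617]
ee_rot: [-2.313, -2.122, 0.005]
wrist_force: [-0.4, -0.3, -2.3]
gripper_width: 0.056
grasp_force: 65.0
```

>>> {"fn": "carry_out", "kwargs": {
  "plan": [
    [[0,0,0.003],[0,0,0]],
    [[0,0,0.006],[0,0,0]],
    [[0,0,0.009],[0,0,0]],
    [[0,0,0.011],[0,0,0]],
    [[0,0,0.011],[0,0,0]]
  ]
}}

```text
t: 40.38
eef_pos: [0.4834, 0.0652, 0.0563]
ee_rot: [2.314, 2.123, 0.003]
wrist_force: [-7.8, -0.7, 17.4]
gripper_width: 0.0557
grasp_force: 67.1
```

```bash
python3 d.py .4801 .066 .0515 -4.9
```

```text
t 40.38 pos [0.4834 0.0652 0.0563] shift [ 0.0006 -0.0034  0.0048] turn [ 0.13 -0.01 -0.02] w 0.0557 gf 67.1 F [-7.8 -0.7 17.4]
```

>>> {"fn": "carry_out", "kwargs": {
  "plan": [
    [[0,0,0],[0,0,0]],
    [[0,0,0],[0,0,0]],
    [[0,0,0],[0,0,0]],
    [[0,0,0],[0,0,0]],
    [[0,0,0],[0,0,0]]
  ],
  "gripper": -1
}}

```text
t: 40.8
eef_pos: [0.4834, 0.0651, 0.0533]
ee_rot: [2.314, 2.124, 0.001]
wrist_force: [-0.1, 0.1, -0.8]
gripper_width: 0.0853
grasp_force: 0.0
```

>>> {"fn": "carry_out", "kwargs": {
  "plan": [
    [[0,0,-0.03],[0,0,0]],
    [[0,0,-0.07],[0,0,0]],
    [[0,0,-0.11],[0,0,0]],
    [[0,0,-0.15],[0,0,0]],
    [[0,0,-0.19],[0,0,0]]
  ]
}}

```text
t: 41.22
eef_pos: [0.4826, 0.0651, 0.245]
ee_rot: [-2.315, -2.124, 0.0]
wrist_force: [1.0, 0.1, -0.8]
gripper_width: 0.0851
grasp_force: 0.0
```

>>> {"fn": "carry_out", "kwargs": {
  "plan": [
    [[0.03,0,0],[0,0,0]],
    [[0.07,0,0],[0,0,0]],
    [[0.11,0,0],[0,0,0]],
    [[0.15,0,0],[0,0,0]],
    [[0.15,0,0],[0,0,0]]
  ]
}}

```text
t: 41.63
eef_pos: [0.4956, 0.2205, 0.2428]
ee_rot: [-2.308, -2.128, -0.003]
wrist_force: [-1.5, -0.1, -0.6]
gripper_width: 0.0854
grasp_force: 0.0
```

```bash
python3 d.py .4801 .066 .0515 -4.9
python3 - <<'E'
from h import *
s,e=r.capture("scene");a,d=r.capture("top");C=cloud("top",d)
cv2.imwrite("pics/t4.png",np.hstack([cv2.resize(s[130:430,60:560],(800,480))])[:,:,::-1])
P=C[225:285,262:420].reshape(-1,3);Q=P[(P[:,2]>.080)&(P[:,2]<.11)];f=np.polyfit(Q[:,1],Q[:,0],1);print(len(Q),f)
h,e=np.histogram(Q[:,1],bins=np.arange(-.19,.13,.006));print([(round(float(x),3),int(b)) for x,b in zip(e,h) if b<30])
E
```

```text
t 41.63 pos [0.4956 0.2205 0.2428] shift [-0.1558 -0.003   0.1908] turn [ 0.   -0.17  0.26] w 0.0854 gf 0.0 F [-1.5 -0.1 -0.6]
2359 [0.08487857 0.47601212]
[(-0.19, 0), (-0.184, 0), (-0.178, 0), (-0.088, 6), (-0.082, 0), (-0.076, 21), (0.008, 14), (0.014, 0), (0.02, 6), (0.11, 0), (0.116, 0), (0.122, 0)]
```

View pics/t4.png

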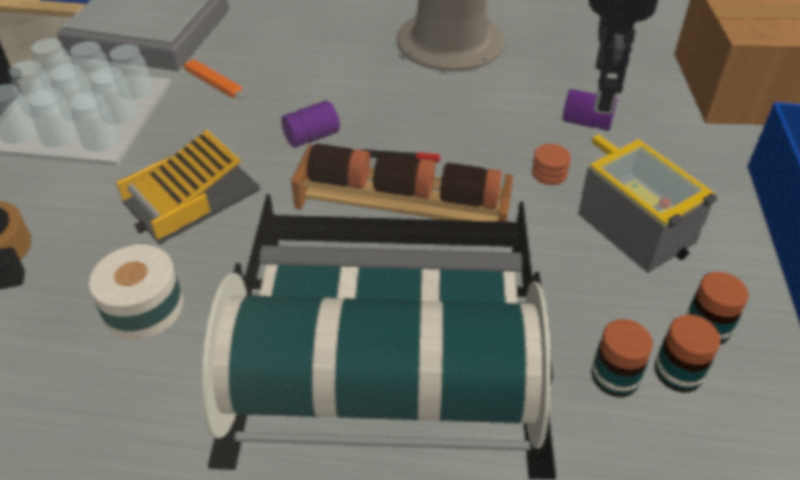

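The scene view shows all three jars back in the rack at (338,165), (403,175) and (470,185). The cover is shut, the red ball (665,205) is on the hinge side, the pedal is up, and the bystanders are in place. Handing in.

```bash
python3 -c "
from bench import r
print(r.job_done())"
```

```text
the job is handed in; nothing more can be done
None
```

The job is handed in and the final views show it done as asked: all three jars went onto the rollers, the toggle was switched on and the cover shut, the pedal was pressed to its stop and let up, and the jars are back in the rack; they still look unlabelled in the final picture.

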